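Load the tube conditioner through its push-push hatch

TASK

Switch the tube conditioner's power lever off, press the front edge of its blue hatch to spring it open, and stand every tube carrier from the counter upright in the bay, one to a pocket. Then swing the hatch shut and press it home so that it latches, and only then switch the power back on; the power stays off for as long as the hatch is open, and the tube rack, tape roll and gel bottle are left where they are.

Things in the scene. Friction and masses are not known exactly. Their poses are not given: they have to be found in the camera images.
- machine: White tube conditioner, fixed, 240 (x) x 400 (y) mm, decks 94 mm high. Origin: centre of underside; x to its rear, y left, z up. Under the hatch a sunken bay: floor at z 12 mm, x -41 to 11 mm, y -168 to 88 mm, side walls 84 mm high; five black dividers (4 mm thick, 18 mm high, 56 mm apart) make four 52 x 52 mm pockets with blue floors; the 14 mm strip past each end divider is only finger room.
- hatch (a joint): Blue hatch, 120 (x) x 272 (y) x 10 mm, hinged at its rear edge, rad: 0 = latched, 1.72 = fully open, -0.09 = at its lower stop. Latch: press the front fully to the stop (8 mm, 3 to 5 N) and let go: it springs open in about 2 s and stays. To shut, swing it down from behind (2 to 4 N at the front edge), press to the stop and let go: it rises to 0 and stays. Too short a press does nothing.
- hatch_pad (a point): Point to press: middle of the orange disc (34 mm across) on the hatch's top face, 95 mm from the hinge line and 25 mm from the front edge. It moves with the hatch. Open, the hatch's edge stands 225 mm above the table; a thin latch pin sticks out 29 mm from its underside near its left front corner.
- hatch_hinge (a point): Middle of the hinge line (along the machine's y), at half the panel's thickness, 45 mm behind the machine's centre, 102 mm above the table. The shut hatch's top face is at 107 mm. Behind the hinge lies a flat free deck 75 mm deep, 94 mm high.
- power (a joint): Power toggle lever, rad: 0 = ON (leans 0.5 rad to the front, towards the green mark), 1.0 = OFF (leans 0.5 rad to the rear, white mark). An over-centre spring holds it at either end and snaps it over past 0.5; about 1 to 2 N at the ball flips it.
- power_tip (a point): Centre of the red ball (20 mm across) on the power lever: a 10 mm rod, 50 mm from pivot to ball centre. The pivot is 98 mm above the table, 12 mm in front of the machine's centre and 150 mm to its left; the lever swings in the machine's x-z plane.
- pocket0 (a point): Centre of the floor of pocket 0 in the bay (0 = rightmost as seen from the robot, at the machine's -y end; 56 mm to the next). Floor 12 mm above the table.
- pocket1 (a point): Centre of the floor of pocket 1 in the bay (0 = rightmost as seen from the robot, at the machine's -y end; 56 mm to the next). Floor 12 mm above the table.
- pocket2 (a point): Centre of the floor of pocket 2 in the bay (0 = rightmost as seen from the robot, at the machine's -y end; 56 mm to the next). Floor 12 mm above the table.
- pocket3 (a point): Centre of the floor of pocket 3 in the bay (0 = rightmost as seen from the robot, at the machine's -y end; 56 mm to the next). Floor 12 mm above the table.
- carrier0: Tube carrier with purple cap: weighted white round foot 40 mm across and 26 mm high, a dark-red tube 13 mm across above it, and a cap 18 mm across from 46 to 68 mm above the underside. About 90 g. Origin: centre of its underside, z up along the tube. Grip it by the cap. It may be absent.
- carrier1: Tube carrier with red cap: weighted white round foot 40 mm across and 26 mm high, a dark-red tube 13 mm across above it, and a cap 18 mm across from 46 to 68 mm above the underside. About 90 g. Origin: centre of its underside, z up along the tube. Grip it by the cap. It may be absent.
- carrier2: Tube carrier with purple cap: weighted white round foot 40 mm across and 26 mm high, a dark-red tube 13 mm across above it, and a cap 18 mm across from 46 to 68 mm above the underside. About 90 g. Origin: centre of its underside, z up along the tube. Grip it by the cap. It may be absent.
- carrier3: Tube carrier with orange cap: weighted white round foot 40 mm across and 26 mm high, a dark-red tube 13 mm across above it, and a cap 18 mm across from 46 to 68 mm above the underside. About 90 g. Origin: centre of its underside, z up along the tube. Grip it by the cap. It may be absent.
- tube_rack: Bystander: orange wire rack with capped tubes, 64 x 124 mm, 100 mm high with the caps; leave alone. Origin: centre of its underside.
- tape_roll: Bystander: grey roll of tape lying flat, 60 mm across, 25 mm high; leave alone. Origin: centre of its underside.
- gel_bottle: Bystander: bottle of hand gel, 60 mm across, 150 mm high; leave alone. Origin: centre of its underside.
Not all that is in view belongs to the job. Leave any pink look-alike of the carrier3 alone.

How it is judged (in metres and radians):
On the way, in this order (a step that is already met when the one before it is completed fails the run):
1. the power lever is switched off (value of joint power above 0.85 rad), for 0.2 s.
2. the hatch has been released and stands open (value of joint hatch above 1.4 rad), for 0.2 s.
3. every carrier present stands upright in a pocket of the bay, with the hatch open (value of joint hatch above 1 rad and x of carrier0 in the frame of machine between -0.028 and -0.002 m and y of carrier0 in the frame of machine between -0.145 and 0.065 m and z of carrier0 in the frame of machine between 0.006 and 0.018 m and angle between each of carrier0, carrier1, carrier2, carrier3's own z axis and vertical below 0.12 rad and x of carrier1 in the frame of machine between -0.028 and -0.002 m and y of carrier1 in the frame of machine between -0.145 and 0.065 m and z of carrier1 in the frame of machine between 0.006 and 0.018 m and x of carrier2 in the frame of machine between -0.028 and -0.002 m and y of carrier2 in the frame of machine between -0.145 and 0.065 m and z of carrier2 in the frame of machine between 0.006 and 0.018 m and x of carrier3 in the frame of machine between -0.028 and -0.002 m and y of carrier3 in the frame of machine between -0.145 and 0.065 m and z of carrier3 in the frame of machine between 0.006 and 0.018 m), for 0.2 s.
4. the hatch is latched shut, power still off (value of joint hatch between -0.02 and 0.02 rad and value of joint power above 0.85 rad), for 0.5 s.
5. the power lever is switched on (value of joint power below 0.15 rad), for 0.2 s.
At the end, for the whole second after the job is handed in: The hatch is latched (within 0.02 rad of 0) and still, the power lever is on (below 0.15 rad), and every carrier present stands at rest on the bay floor in a pocket (foot within 6 mm of floor height, tilt under 0.12 rad) (value of joint hatch between -0.02 and 0.02 rad and velocity of joint hatch between -0.05 and 0.05 rad/s and value of joint power below 0.15 rad and x of carrier0 in the frame of machine between -0.028 and -0.002 m and y of carrier0 in the frame of machine between -0.145 and 0.065 m and z of carrier0 in the frame of machine between 0.006 and 0.018 m and angle between each of carrier0, carrier1, carrier2, carrier3's own z axis and vertical below 0.12 rad and x of carrier1 in the frame of machine between -0.028 and -0.002 m and y of carrier1 in the frame of machine between -0.145 and 0.065 m and z of carrier1 in the frame of machine between 0.006 and 0.018 m and x of carrier2 in the frame of machine between -0.028 and -0.002 m and y of carrier2 in the frame of machine between -0.145 and 0.065 m and z of carrier2 in the frame of machine between 0.006 and 0.018 m and x of carrier3 in the frame of machine between -0.028 and -0.002 m and y of carrier3 in the frame of machine between -0.145 and 0.065 m and z of carrier3 in the frame of machine between 0.006 and 0.018 m and linear speed of each of carrier0, carrier1, carrier2, carrier3 below 0.03 m/s); the robot touches nothing.
It fails at once if the hatch is open (over 0.3 rad) while the power lever is not off (value of joint hatch above 0.3 rad and value of joint power below 0.7 rad).
It fails at once if the tube rack is pushed more than 30 mm or tipped over (distance of tube_rack from where it was at the start of the episode above 0.03 m or angle between tube_rack's own z axis and vertical above 0.5 rad).
It fails at once if the tape roll is pushed more than 30 mm or tipped over (distance of tape_roll from where it was at the start of the episode above 0.03 m or angle between tape_roll's own z axis and vertical above 0.5 rad).
It fails at once if the gel bottle is pushed more than 30 mm or tipped over (distance of gel_bottle from where it was at the start of the episode above 0.03 m or angle between gel_bottle's own z axis and vertical above 0.5 rad).
Of carrier0, carrier1, carrier2, carrier3 only 2 to 4 are there at a start; the rules pass over those that are not, and their reading is None.
At some moment in a run one of carrier0, carrier1, carrier2, carrier3 may be knocked a few centimetres aside while the robot is not near it.
It also fails if it takes over 210 s, if anything falls off the work surface, if the arm or the gripper's body presses on something with over 40 N, if the wrist force passes 120 N, or if a joint passes its speed limit or range.

ROBOT

A 6-joint arm with a two-finger parallel gripper is mounted at the origin on the work surface. World frame = base frame: x ahead of the robot, y to its left, z up, the work surface at z = 0. Lengths are in mm, angles in degrees, forces in N, time in s.
With the tool pointing down it reaches from about 350 to 850 mm from the base axis. Payload 8.1 kg.
Tool frame: the origin (TCP) lies midway between the tips of the shut fingers; the grasp point (between the pads) lies hold_point_z behind it (hold_point_z is the distance from the TCP to the grasp point, in mm); z points along the fingers, x is the direction in which the jaws open and shut, and the axes are right-handed (so a half turn about z gives the same grasp; the last joint's range is limited). The gripper opens to 85 mm and grips with 20 to 120 N. Pads are 22 mm wide; open, the fingers measure 114 mm over their backs; the gripper's body (76 mm by 85 mm) begins 54 mm behind the grasp point. The pads swing forward as they close: fully open they stand 13 mm farther back than shut.
Start: joints at [-78.518, 7.471, 85.268, -0, 87.261, -4.893], TCP at [169.175, -575.661, 231.292] pointing down, gripper open.
Joint ranges: [-169.43, 169.43], [-51.17, 129.36], [1.28, 143.12], [-76.62, 256.62], [0, 156.53], [-152.29, 152.29]. Speed limits (degrees/s): [136.94, 136.94, 159.86, 180, 180, 180].

INTERFACE

Orientations are given as [roll, pitch, yaw] about the fixed x, y, z axes, in that order (R = Rz(yaw) Ry(pitch) Rx(roll)).
In Python, from bench import * gives the robot as it stands.
- The arm moves only by the shell command python3 -m pendant 'ROWS' [OPENING] [FORCE]. ROWS is JSON, a list that holds one entry, the list of rows, each a list of 4 numbers: the shift along the tool's x, y, z normalised to -1 to 1, where 1 is 0.02 m, then the turn about the tool's z normalised to -1 to 1, where 1 is 0.08 rad. A call has exactly 10 rows; each row shifts and turns the pose as measured when the row begins, along the tool's axes as they then stand; what a row does not reach is not made up. A row lasts 1/12 s, in which the tool goes at most 41.7 mm and 7.16 degrees, less where a joint would pass 70% of its speed; a pose out of reach is approached as far as the arm can. A call with a number of a shift or a turn outside -1 to 1 is refused whole. A call with a gripper value outside its range is refused whole. OPENING is the gripper's target within -1 to 1 (fully open at 1, half-way at 0, shut at -1), set as the call begins (- or left out, the last holds). The fingers move at their own pace and stop on an object; FORCE is the grip in N (left out, the last holds). Time passes only in rows, so rows that do not move let the fingers close, or fill a call up. It gives the time, the measured TCP pose, the force and the opening at its end, in the units of the state.
- sense(): the state, without advancing time (a new reading comes with each control period).
- snapshot(name): name is "scene" or "top"; returns the picture (400x640x3 uint8, red, green, blue); there is no depth.
- calibration(name): a dict with "mtx" (3x3 intrinsics, pixels), "world_to_cam" (4x4, takes a point from world to camera coordinates). Camera axes: x right, y down, z forward; pixel columns grow to the right and rows downward; lengths in mm; the calibration is good to about 2 mm. A picture is of the moment at which its call begins. calibration takes no time and is no camera call.
- hand_in(): hands the job in, once; it reports no verdict.
The state is a dict: "time": time; "joint_pos": joint angles; "qd": joint speeds; "joint_efforts": joint torques, N m; "tool_pos": TCP position; "tcp_rot": TCP orientation; "ft_force": force on the tool from outside, world axes, zero at the start; "wrist_torque": the same for the moment, N m; "finger_gap": finger opening in mm.
Only numpy, scipy, OpenCV 4.12 (cv2) and the standard library are available. Lean on these libraries where they do the work, as an engineer would, in place of code of your own. Each camera call takes 0.05 s, during which the arm holds its last target.

## Working session

There is one attempt and no reset: what is moved stays moved. The work goes in short steps, Python scripts to look and compute and a shell command to move; the robot and the scene stay as the last step left them, time stands still between calls to the robot, and variables do not carry over. Pictures are saved under pics/ and viewed, and the job is handed in when it is done.

```bash
ls; mkdir -p pics; python3 - <<'E'
from bench import *
import cv2
s=sense();print(s)
for n in("scene","top"):
    cv2.imwrite(f"pics/{n}0.png",snapshot(n)[:,:,::-1]); c=calibration(n); print(c)
E
```

```text
pics
{'time': 0.0, 'joint_pos': array([-7.85174508e+01,  7.51600826e+00,  8.53317559e+01,  4.47636123e-03,
        8.72632061e+01, -4.89390106e+00]), 'qd': array([ 0.05061996, -0.0535143 , -0.09893052, -0.03358182,  0.06044891,
        0.02903045]), 'joint_efforts': array([ 1.62319713e-03, -5.69383693e+01, -5.00551951e+01,  4.84117186e-05,
        1.47415360e-02,  5.82751136e-05]), 'tool_pos': array([ 169.09322199, -575.07773204,  230.21134056]), 'tcp_rot': array([-1.79986078e+02,  1.10184337e-01, -7.36237544e+01]), 'ft_force': array([ 0.58467158,  0.11344435, -0.53419221]), 'wrist_torque': array([-0.00014378,  0.03044263,  0.01210803]), 'finger_gap': 85.35068610229679}
{'mtx': array([[378.75283365,   0.        , 318.39447663],
       [  0.        , 378.75283365, 203.59325931],
       [  0.        ,   0.        ,   1.        ]]), 'world_to_cam': array([[ 5.91160209e-01,  8.06545137e-01, -3.81431067e-03,
        -3.72021014e+02],
       [ 6.58901144e-01, -4.85660652e-01, -5.74441480e-01,
        -2.49505237e+02],
       [-4.65165442e-01,  3.37073692e-01, -8.18536766e-01,
         1.25390766e+03],
       [ 0.00000000e+00,  0.00000000e+00,  0.00000000e+00,
         1.00000000e+00]])}
{'mtx': array([[391.28094229,   0.        , 319.39688128],
       [  0.        , 391.28094229, 193.33079809],
       [  0.        ,   0.        ,   1.        ]]), 'world_to_cam': array([[ 2.08936538e-02, -9.99533545e-01,  2.22743890e-02,
         7.20502247e+01],
       [-9.81090711e-01, -2.47858091e-02, -1.91954892e-01,
         5.45161555e+02],
       [ 1.92417442e-01, -1.78425571e-02, -9.81150942e-01,
         9.77837832e+02],
       [ 0.00000000e+00,  0.00000000e+00,  0.00000000e+00,
         1.00000000e+00]])}
```

View pics/scene0.png

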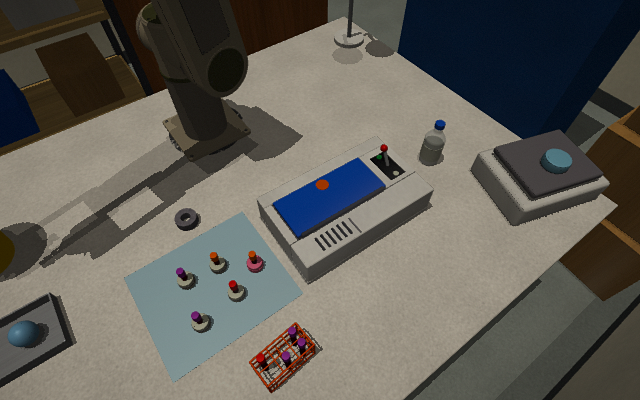

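View pics/top0.png

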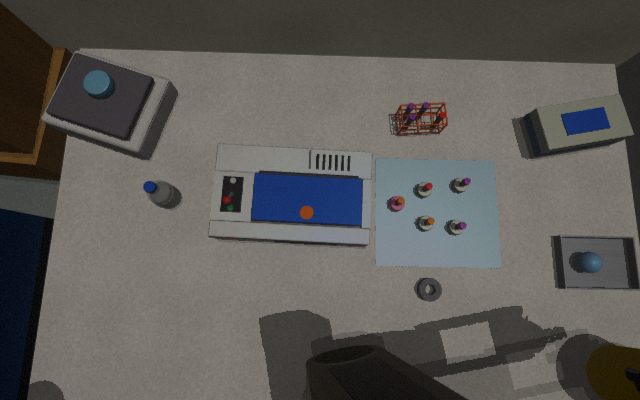

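The scene picture shows four real carriers: purple at (181,271) and (196,316), orange at (214,257), red at (233,285). There is also a pink-footed decoy at (255,262), which is at (397,203) in the top view. The lever's ball is at (384,148) and the hatch disc at (322,185).

```bash
cat > h.py <<'E'
import numpy as np,cv2
from bench import *
def ray(n,u,v):
    c=calibration(n);T=c["world_to_cam"];R=T[:3,:3];t=T[:3,3]
    d=R.T@(np.linalg.inv(c["mtx"])@np.array([u,v,1.]));return -R.T@t,d/np.linalg.norm(d)
def plane(n,u,v,z):
    o,d=ray(n,u,v);return o+d*(z-o[2])/d[2]
def tri(a,b):
    o1,d1=ray("scene",*a);o2,d2=ray("top",*b)
    A=np.stack([d1,-d2],1);s=np.linalg.lstsq(A,o2-o1,rcond=None)[0]
    p,q=o1+s[0]*d1,o2+s[1]*d2;return (p+q)/2,np.linalg.norm(p-q)
def proj(n,P):
    c=calibration(n);p=c["world_to_cam"]@np.append(P,1);q=c["mtx"]@p[:3];return q[:2]/q[2]
def blobs(img,cond,amin=8):
    hsv=cv2.cvtColor(img,cv2.COLOR_RGB2HSV);m=cond(hsv[...,0].astype(int),hsv[...,1].astype(int),hsv[...,2].astype(int)).astype(np.uint8)
    n,l,st,ce=cv2.connectedComponentsWithStats(m);return [(ce[i].round(1).tolist(),int(st[i,4])) for i in range(1,n) if st[i,4]>=amin]
COL={"red":lambda h,s,v:((h<=4)|(h>=174))&(s>170)&(v>90),"orange":lambda h,s,v:(h>=5)&(h<=14)&(s>180)&(v>110),
"purple":lambda h,s,v:(h>=130)&(h<=160)&(s>90)&(v>50)}
E
python3 - <<'E'
from h import *
for n in("scene","top"):
    im=snapshot(n)
    for k in COL: print(n,k,blobs(im,COL[k]))
    hsv=cv2.cvtColor(im,cv2.COLOR_RGB2HSV)
    m=((abs(hsv[...,0].astype(int)-115)<10)&(hsv[...,1]>180)&(hsv[...,2]>80)).astype(np.uint8)
    if n=="top": m[:,:240]=0;m[:,380:]=0
    else: m[:150]=0;m[:,:250]=0;m[:,400:]=0
    m=cv2.morphologyEx(m,cv2.MORPH_CLOSE,np.ones((15,15)))
    c=max(cv2.findContours(m,0,1)[0],key=cv2.contourArea)
    P=np.array([plane(n,*p[0],107)[:2] for p in c],np.float32)
    print(n,cv2.minAreaRect(P), cv2.boxPoints(cv2.minAreaRect(P)).round(1).tolist())
E
```

```text
scene red [([383.5, 147.0], 26), ([231.9, 283.3], 37), ([259.9, 357.2], 55)]
scene orange [([321.8, 184.2], 99), ([251.5, 253.5], 32), ([212.8, 254.6], 32), ([281.4, 354.5], 426)]
scene purple [([179.1, 270.7], 39), ([194.5, 314.8], 49), ([291.5, 330.4], 50), ([300.9, 341.5], 51), ([285.4, 355.3], 55)]
scene ((519.2962036132812, 115.753662109375), (269.3260192871094, 117.71481323242188), 88.27952575683594) [[456.3999938964844, -17.100000381469727], [574.0999755859375, -20.600000381469727], [582.2000122070312, 248.60000610351562], [464.5, 252.10000610351562]]
top red [([442.5, 114.4], 28), ([428.5, 185.5], 24), ([226.4, 199.4], 30)]
top orange [([401.8, 107.3], 12), ([418.5, 104.0], 8), ([428.3, 113.8], 13), ([404.7, 125.3], 9), ([421.0, 125.0], 11), ([400.2, 199.7], 26), ([306.1, 211.8], 126), ([430.3, 220.1], 24)]
top purple [([411.0, 105.5], 28), ([425.8, 104.7], 27), ([412.1, 116.4], 28), ([466.7, 180.5], 31), ([462.6, 224.8], 32)]
top ((518.2706909179688, 116.27488708496094), (268.0910339355469, 116.20840454101562), 88.0787124633789) [[455.70001220703125, -15.699999809265137], [571.7999877929688, -19.600000381469727], [580.7999877929688, 248.3000030517578], [464.70001220703125, 252.1999969482422]]
```

```bash
cat >> h.py <<'E'
YAW=np.deg2rad(-1.8);O=np.array([535.,155.5,0])
RM=np.array([[np.cos(YAW),-np.sin(YAW),0],[np.sin(YAW),np.cos(YAW),0],[0,0,1]])
def m2w(x,y,z): return O+RM@np.array([x,y,z],float)
def w2m(p): return RM.T@(np.array(p,float)-O)
E
python3 - <<'E'
from h import *
prs={"ball":((383.5,147),(226.4,199.4)),"disc":((321.8,184.2),(306.1,211.8)),"red":((231.9,283.3),(428.5,185.5)),"orange":((212.8,254.6),(430.3,220.1)),"pink":((251.5,253.5),(400.2,199.7)),"pA":((179.1,270.7),(462.6,224.8)),"pB":((194.5,314.8),(466.7,180.5))}
for k,(a,b) in prs.items():
    p,e=tri(a,b);print(k,p.round(1),round(e,1),"mach",w2m(p).round(1))
print("ball exp",m2w(-12-50*np.sin(.5),150,98+50*np.cos(.5)),m2w(-12+50*np.sin(.5),150,98+50*np.cos(.5)))
print("disc exp",m2w(-50,-40,107)); print([m2w(-15,-124+56*i,12).round(1).tolist() for i in range(4)])
print("rack",tri((281.4,354.5),(418,115))[0],"tape",plane("top",430,290,12),"gel",plane("top",152,187,150))
print(sense()["tcp_rot"])
E
```

```text
ball [504.6 305.9 146.5] 0.2 mach [-35.2 149.4 146.5]
disc [484.9 117.3 109.9] 0.1 mach [-48.8 -39.7 109.9]
red [ 568.1 -199.9   69.1] 0.0 mach [  44.2 -354.2   69.1]
orange [ 476.9 -201.2   70.3] 0.2 mach [ -46.8 -358.4   70.3]
pink [ 528.5 -124.9   68.8] 0.1 mach [   2.3 -280.5   68.8]
pA [ 467.1 -284.3   69. ] 0.6 mach [ -54.1 -441.8   69. ]
pB [ 584.2 -301.1   69. ] 0.4 mach [  63.5 -454.8   69. ]
ball exp [503.75808659 306.55586917 141.87912809] [551.67698369 305.04995716 141.87912809]
disc exp [483.76824162 117.09027554 107.        ]
[[516.1, 32.0, 12.0], [517.9, 88.0, 12.0], [519.6, 144.0, 12.0], [521.4, 199.9, 12.0]]
rack [ 765.44128136 -187.0413549    56.52826882] tape [ 299.91715043 -211.97339882   12.        ] gel [529.3819017  481.94971359 150.        ]
[-1.79993727e+02  6.46366923e-02 -7.36279795e+01]
```

```bash
cat >> h.py <<'E'
from scipy.spatial.transform import Rotation as Rn
def need(p,yaw=-91.8):
    s=sense();R=Rn.from_euler("xyz",s["tcp_rot"],degrees=True).as_matrix()
    d=R.T@(np.array(p)-s["tool_pos"])/20
    print("t",round(s["time"],2),"pos",s["tool_pos"].round(1),"mach",w2m(s["tool_pos"]).round(1),"F",s["ft_force"].round(1),"gap",round(s["finger_gap"],1),"need units",d.round(2),"turn",round(-np.deg2rad(yaw-s["tcp_rot"][2])/.08,2))
E
python3 -c "
import bench;print([n for n in dir(bench) if n[0]!='_']);print(getattr(bench,'hold_point_z',None))"
python3 -m pendant '[[[0,0,0,1],[0,0,0,1],[0,0,0,1],[0,0,0,0.97],[0,-1,0,0],[0,-1,0,0],[0,-1,0,0],[0,-1,0,0],[0,-1,0,0],[0,-1,0,0]]]' -1
python3 -c "
from h import *
need(m2w(-90,150,200))"
```

```text
['PlanningError', 'calibration', 'hand_in', 'hold_point_z', 'sense', 'snapshot']
18.700000000000003
time: 1.03
tool_pos: [288.4, -580.6, 227.4]
tcp_rot: [179.8, 0.3, -93.2]
ft_force: [0.2, -0.1, -0.6]
finger_gap: 0.0
t 1.03 pos [ 288.4 -580.6  227.4] mach [-223.4 -743.5  227.4] F [ 0.2 -0.1 -0.6] gap 0.0 need units [-44.81  -5.61   1.61] turn -0.3
```

```bash

python3 -m pendant '[[[-1,-1,0,-0.3],[-1,-1,0,0],[-1,-1,0,0],[-1,-1,0,0],[-1,-1,0,0],[-1,0,0,0],[-1,0,0,0],[-1,0,0,0],[-1,0,0,0],[-1,0,0,0]]]' -1
python3 -m pendant '[[[-1,0,0,0],[-1,0,0,0],[-1,0,0,0],[-1,0,0,0],[-1,0,0,0],[-1,0,0,0],[-1,0,0,0],[-1,0,0,0],[-1,0,0,0],[-1,0,0,0]]]' -1
python3 -m pendant '[[[-1,0,0,0],[-1,0,0,0],[-1,0,0,0],[-1,0,0,0],[-1,0,0,0],[-1,0,0,0],[-1,0,0,0],[-1,0,0,0],[-1,0,0,0],[-1,0,0,0]]]' -1
python3 -m pendant '[[[-1,0,0,0],[-1,0,0,0],[-1,0,0,0],[-1,0,0,0],[-1,0,0,0],[-1,0,0,0],[-1,0,0,0],[-1,0,0,0],[-1,0,0,0],[-1,0,0,0]]]' -1
python3 -c "
from h import *
need(m2w(-90,150,200))"
```

```text
time: 1.87
tool_pos: [402.5, -376.0, 222.9]
tcp_rot: [179.6, 0.6, -91.6]
ft_force: [-0.7, 0.5, 0.4]
finger_gap: -0.2
time: 2.7
tool_pos: [406.4, -165.1, 223.2]
tcp_rot: [179.5, 0.7, -91.7]
ft_force: [0.1, -0.0, -1.0]
finger_gap: -0.2
time: 3.53
tool_pos: [410.1, 45.1, 225.2]
tcp_rot: [179.5, 0.8, -91.7]
ft_force: [0.8, -1.5, -0.5]
finger_gap: 0.1
time: 4.37
tool_pos: [413.8, 255.5, 227.1]
tcp_rot: [179.5, 0.7, -91.7]
ft_force: [0.0, 1.3, -0.2]
finger_gap: 0.2
t 4.37 pos [413.8 255.5 227.1] mach [-124.3   96.1  227.1] F [ 0.   1.3 -0.2] gap 0.2 need units [-2.67 -1.73  1.37] turn 0.02
```

```bash

python3 -m pendant '[[[-0.9,-0.6,0.2,0],[-0.9,-0.5,0.3,0],[-0.8,-0.5,0.8,0],[0,0,0.9,0],[0,0,0.9,0],[0,0,0.9,0],[0,0,0.8,0],[0,0,0,0],[0,0,0,0],[0,0,0,0]]]' -1
python3 -c "
from h import *
need(m2w(-14,150,128))"
```

```text
time: 5.2
tool_pos: [446.7, 316.1, 127.6]
tcp_rot: [179.5, 0.8, -91.3]
ft_force: [-1.0, 0.6, -0.6]
finger_gap: -0.1
t 5.2 pos [446.7 316.1 127.6] mach [-93.3 157.7 127.6] F [-1.   0.6 -0.6] gap -0.1 need units [ 0.42 -3.96 -0.06] turn 0.1
```

```bash

python3 -m pendant '[[[0.4,-0.1,0,0],[0,-0.5,0,0],[0,-0.5,0,0],[0,-0.5,0,0],[0,-0.5,0,0],[0,-0.5,0,0],[0,-0.5,0,0],[0,-0.5,0,0],[0,-0.4,0,0],[0,0,0,0]]]' -1
python3 - <<'E'
from h import *
need(m2w(-14,150,128))
cv2.imwrite("pics/p1.png",cv2.resize(snapshot("scene")[80:240,240:480],None,fx=3,fy=3)[:,:,::-1])
E
```

```text
time: 6.03
tool_pos: [531.8, 306.2, 136.0]
tcp_rot: [179.1, 1.1, -91.4]
ft_force: [-5.3, 2.8, 1.6]
finger_gap: 0.2
t 6.03 pos [531.8 306.2 136. ] mach [ -8.  150.6 136. ] F [-5.3  2.8  1.6] gap 0.2 need units [0.03 0.3  0.41] turn 0.09
```

View pics/p1.png

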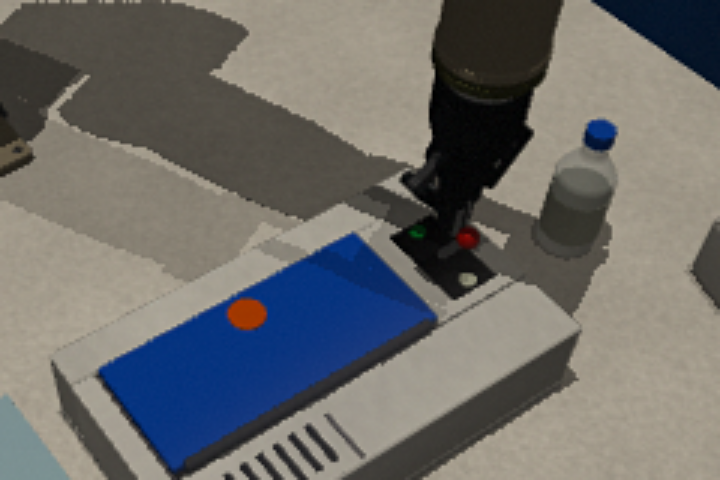

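The ball (465,237 in the crop) now sits on the rear side of the fingers. I'll back off and check.

```bash

python3 -m pendant '[[[0,0.8,0,0],[0,0.8,0,0],[0,0.8,0,0],[0,0.8,0,0],[0.5,0.3,-0.5,0],[1,0,-0.8,0],[1,0,-0.8,0],[1,0,0,0],[1,0,0,0],[1,0,0,0]]]' -1
python3 - <<'E'
from h import *
need(m2w(-52,-40,140))
s=snapshot("scene");t=snapshot("top")
print(blobs(s,COL["red"]),blobs(t,COL["red"]))
print(proj("scene",m2w(12,150,142)),proj("top",m2w(12,150,142)))
cv2.imwrite("pics/p2.png",cv2.resize(s[80:240,240:480],None,fx=3,fy=3)[:,:,::-1])
E
```

```text
time: 6.92
tool_pos: [467.5, 195.7, 185.6]
tcp_rot: [179.9, 1.5, -91.3]
ft_force: [-0.3, -0.0, 0.6]
finger_gap: -0.2
t 6.92 pos [467.5 195.7 185.6] mach [-68.7  38.1 185.6] F [-0.3 -0.   0.6] gap -0.2 need units [ 3.97 -0.8   2.18] turn 0.12
[([395.4, 158.1], 27), ([231.9, 283.2], 38), ([259.8, 357.1], 56)] [([442.4, 114.5], 28), ([428.5, 185.5], 24)]
[395.24089498 159.05030511] [228.50921246 180.44531882]
```

View pics/p2.png

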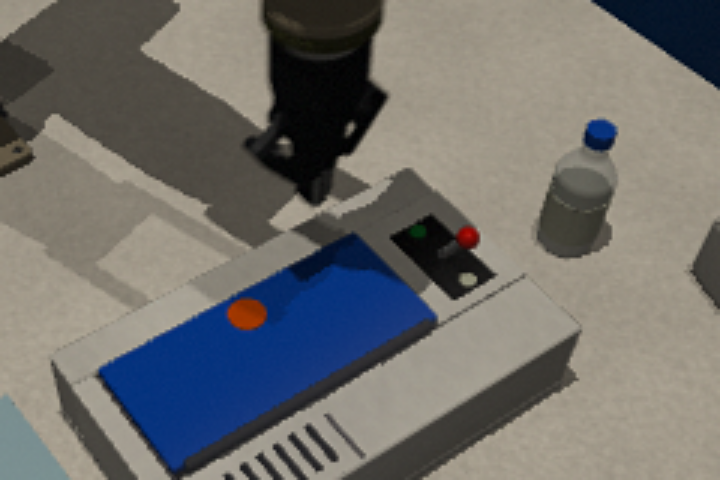

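The ball, at scene pixel (395,158), matches the predicted OFF position (395,159). Next is the hatch pad.

```bash

python3 -m pendant '[[[0.95,-0.3,0.3,0.1],[0.95,-0.3,0.3,0],[0.95,-0.2,0.5,0],[0.9,0,0.6,0],[0,0,0.6,0],[0,0,0.3,0],[0,0,0,0],[0,0,0,0],[0,0,0,0],[0,0,0,0]]]' -1
python3 -c "
from h import *
need(m2w(-50,-40,97))"
```

```text
time: 7.85
tool_pos: [489.9, 121.5, 135.7]
tcp_rot: [-179.4, 1.7, -92.0]
ft_force: [0.1, -0.6, -0.4]
finger_gap: 0.2
t 7.85 pos [489.9 121.5 135.7] mach [-44.  -35.4 135.7] F [ 0.1 -0.6 -0.4] gap 0.2 need units [0.29 0.32 1.92] turn -0.04
```

```bash

python3 -m pendant '[[[0.3,0.3,0.4,0],[0,0,0.4,0],[0,0,0.4,0],[0,0,0.2,0],[0,0,0.2,0],[0,0,0.2,0],[0,0,0.2,0],[0,0,0.2,0],[0,0,0,0],[0,0,0,0]]]' -1
python3 -c "
from h import *
need(m2w(-50,-40,97))"
```

```text
time: 8.68
tool_pos: [488.3, 119.9, 101.2]
tcp_rot: [-179.0, 1.7, -91.7]
ft_force: [-2.2, -0.3, 1.9]
finger_gap: -0.1
t 8.68 pos [488.3 119.9 101.2] mach [-45.5 -37.1 101.2] F [-2.2 -0.3  1.9] gap -0.1 need units [0.15 0.23 0.2 ] turn 0.01
```

```bash

python3 -m pendant '[[[0,0,0.15,0],[0,0,0.15,0],[0,0,0.15,0],[0,0,0.15,0],[0,0,0.15,0],[0,0,0.15,0],[0,0,0.15,0],[0,0,0.15,0],[0,0,0.15,0],[0,0,0.15,0]]]' -1
```

```text
time: 9.52
tool_pos: [489.3, 120.2, 98.8]
tcp_rot: [-179.2, 1.5, -91.6]
ft_force: [-21.3, -5.7, 36.0]
finger_gap: -0.1
```

At the stop (36 N). I'll release it now, moving up and back.

```bash

python3 -m pendant '[[[0,0.3,-0.6,0],[0,0.8,-1,0],[0,1,-1,0],[0,1,-1,0],[0,1,-1,0],[0,0.5,-1,0],[0,0,-1,0],[0,0,0,0],[0,0,0,0],[0,0,0,0]]]' -1
python3 -m pendant '[[[0,0,0,0],[0,0,0,0],[0,0,0,0],[0,0,0,0],[0,0,0,0],[0,0,0,0],[0,0,0,0],[0,0,0,0],[0,0,0,0],[0,0,0,0]]]' -0.2
python3 -m pendant '[[[0.5,0,0,0],[1,0,0,0],[1,0,0,0],[1,0,0,0],[1,0,0,0],[1,0,0,0],[1,0,0,0],[1,0,0,0],[1,0,0,0],[1,0,0,0]]]' -0.2
python3 - <<'E'
from h import *
s=snapshot("scene");t=snapshot("top")
cv2.imwrite("pics/p3.png",np.vstack([s[60:360,100:460],])[:,:,::-1])
cv2.imwrite("pics/p3t.png",t[:,:,::-1])
for n,i in(("s",s),("t",t)):
  for k in COL: print(n,k,blobs(i,COL[k]))
need([475,-201,160])
E
```

```text
time: 10.35
tool_pos: [391.5, 120.1, 230.2]
tcp_rot: [-179.3, 1.5, -91.6]
ft_force: [-0.3, 0.1, 0.0]
finger_gap: 0.0
time: 11.18
tool_pos: [389.8, 119.7, 224.1]
tcp_rot: [-179.9, 1.4, -91.6]
ft_force: [-0.0, -0.5, 1.1]
finger_gap: 34.1
time: 12.02
tool_pos: [383.2, -80.2, 220.5]
tcp_rot: [-179.7, 1.3, -91.2]
ft_force: [-0.1, -0.2, -0.4]
finger_gap: 34.4
s red [([395.2, 157.7], 23), ([231.9, 283.3], 37), ([259.8, 357.1], 56)]
s orange [([251.5, 253.5], 32), ([212.8, 254.6], 32), ([281.5, 354.5], 432)]
s purple [([179.1, 270.7], 39), ([194.5, 314.8], 50), ([291.5, 330.4], 50), ([301.0, 341.6], 53), ([285.4, 355.3], 55)]
t red [([442.4, 114.5], 30), ([228.4, 179.8], 39), ([428.4, 185.7], 27)]
t orange [([439.3, 103.2], 14), ([418.1, 104.1], 9), ([401.5, 114.0], 15), ([427.9, 113.6], 16), ([420.3, 123.6], 21), ([433.9, 123.5], 13), ([404.7, 125.3], 9), ([400.3, 199.7], 26)]
t purple [([411.0, 105.5], 28), ([425.9, 104.8], 28), ([412.0, 116.4], 29), ([466.6, 180.5], 33)]
t 12.12 pos [383.2 -81.4 220.3] mach [-144.3 -241.5  220.3] F [ 0.8 -0.1  1.3] gap 33.9 need units [ 5.94 -4.72  2.9 ] turn 0.1
```

View pics/p3.png

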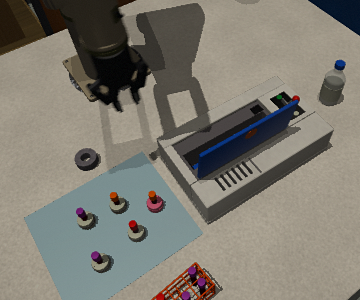

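View pics/p3t.png

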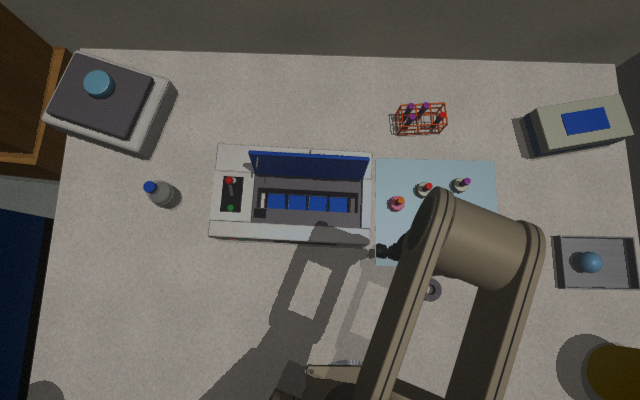

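The hatch stands open in both views, the four blue pockets are visible, and the ball is at OFF. I'll fetch the orange carrier first.

```bash

python3 -m pendant '[[[0.8,-0.8,0.3,0.1],[0.9,-0.8,0.4,0],[0.9,-0.8,0.5,0],[0.9,-0.8,0.5,0],[0.9,-0.8,0.5,0],[0.8,-0.4,0.4,0],[0.4,-0.1,0.2,0],[0,0,0,0],[0,0,0,0],[0,0,0,0]]]' -0.1
python3 - <<'E'
from h import *
need([476,-201,40])
for i in range(4): print(proj("top",m2w(-15,-124+56*i,12)).round(1),end=" ")
im=snapshot("top");hsv=cv2.cvtColor(im,cv2.COLOR_RGB2HSV).astype(int)
m=((abs(hsv[...,0]-112)<12)&(hsv[...,1]>150)&(hsv[...,2]>50)).astype(np.uint8);m[:187]=0;m[222:]=0;m[:,:250]=0;m[:,365:]=0
n,l,st,ce=cv2.connectedComponentsWithStats(m)
for i in range(1,n):
  if st[i,4]>40: print(st[i],ce[i].round(1),w2m(plane("top",*ce[i],12)).round(1))
E
```

```text
time: 12.95
tool_pos: [472.3, -199.8, 162.1]
tcp_rot: [-179.5, 1.4, -91.9]
ft_force: [-0.3, 1.0, -0.3]
finger_gap: 38.4
t 12.95 pos [ 472.3 -199.8  162.1] mach [ -51.5 -357.1  162.1] F [-0.3  1.  -0.3] gap 38.4 need units [ 0.2  -0.14  6.1 ] turn -0.03
[338.2 206.5] [317.6 205.3] [297.1 204.2] [276.5 203. ] [268 194  18  15 252] [276.4 200.9] [-9.2 44.5 12. ]
[288 195  19  15 256] [297.1 202. ] [ -9.  -11.8  12. ]
[309 196  18  15 252] [317.6 203.3] [ -9.4 -67.5  12. ]
[329 197  19  15 253] [338.2 204.3] [  -9.  -123.9   12. ]
```

```bash

python3 -m pendant '[[[0.1,-0.1,0.9,0],[0.1,0,0.9,0],[0,0,0.9,0],[0,0,0.9,0],[0,0,0.9,0],[0,0,0.7,0],[0,0,0.3,0],[0,0,0,0],[0,0,0,0],[0,0,0,0]]]' -0.1
python3 -c "
from h import *
need([476,-201,40])"
```

```text
time: 13.83
tool_pos: [479.5, -196.6, 59.3]
tcp_rot: [-178.7, 1.0, -91.5]
ft_force: [0.6, -0.7, 0.1]
finger_gap: 38.5
t 13.83 pos [ 479.5 -196.6   59.3] mach [ -44.5 -353.6   59.3] F [ 0.6 -0.7  0.1] gap 38.5 need units [0.24 0.19 0.96] turn 0.07
```

```bash

python3 -m pendant '[[[0.25,0.15,0,0],[0.05,0,0.4,0],[0.05,0,0.4,0],[0,0,0.2,0],[0,0,0,0],[0,0,0,0],[0,0,0,0],[0,0,0,0],[0,0,0,0],[0,0,0,0]]]' -0.1
python3 -c "
from h import *
need([476,-201,40])"
python3 -m pendant '[[[0,0,0,0],[0,0,0,0],[0,0,0,0],[0,0,0,0],[0,0,0,0],[0,0,0,0],[0,0,0,0],[0,0,0,0],[0,0,0,0],[0,0,0,0]]]' -1 30
python3 -m pendant '[[[0,0,-0.5,0],[0,0,-0.9,0],[0,0,-0.9,0],[0,0,-0.9,0],[0,0,-0.9,0],[0,0,-0.9,0],[0,0,-0.9,0],[0,0,-0.5,0],[0,0,-0.3,0],[0,0,0,0]]]' -1 30
python3 - <<'E'
from h import *
need(m2w(-17,-124,160))
s=snapshot("scene")
cv2.imwrite("pics/p4.png",cv2.resize(s[150:350,120:360],None,fx=3,fy=3)[:,:,::-1])
E
```

```text
time: 14.67
tool_pos: [478.8, -205.4, 40.8]
tcp_rot: [-178.4, 0.8, -91.5]
ft_force: [-0.9, 0.4, 0.8]
finger_gap: 38.7
t 14.67 pos [ 478.8 -205.4   40.8] mach [ -44.8 -362.5   40.8] F [-0.9  0.4  0.8] gap 38.7 need units [-0.22  0.15  0.04] turn 0.07
time: 15.5
tool_pos: [478.8, -205.3, 40.9]
tcp_rot: [-178.4, 0.8, -91.5]
ft_force: [0.2, 0.7, -0.7]
finger_gap: 17.2
time: 16.33
tool_pos: [473.4, -206.5, 185.3]
tcp_rot: [-178.5, 0.9, -91.5]
ft_force: [0.7, -0.3, -0.9]
finger_gap: 16.9
t 16.33 pos [ 473.4 -206.5  185.3] mach [ -50.2 -363.8  185.3] F [ 0.7 -0.3 -0.9] gap 16.9 need units [-11.96  -1.69   1.49] turn 0.07
```

View pics/p4.png

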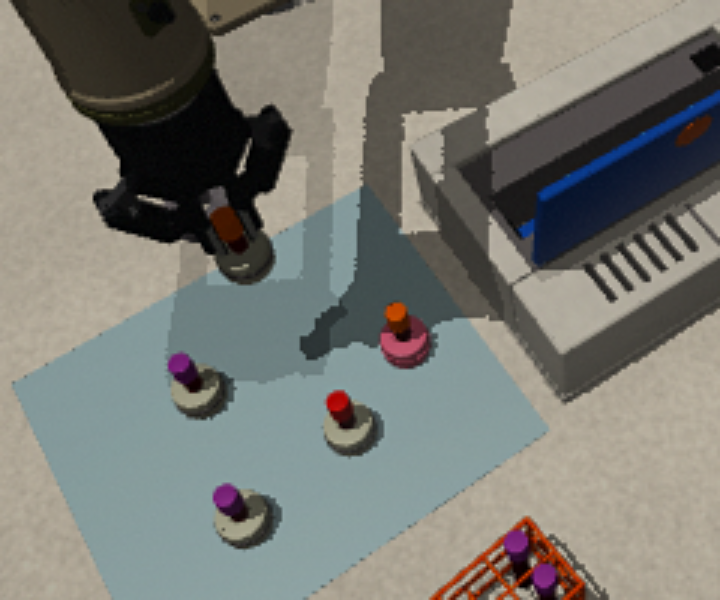

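Orange is held and the others haven't moved. It goes to pocket 0.

```bash

python3 -m pendant '[[[-0.6,0,0,0],[-1,0,0,0],[-1,-0.2,0,0],[-1,-0.3,0,0],[-1,-0.3,0,0],[-1,-0.3,0,0],[-1,-0.3,0,0],[-1,-0.3,0,0],[-1,-0.2,0,0],[-1,0,0,0]]]' -1 30
python3 -m pendant '[[[-1,0,0,0],[-0.8,0,0,0],[-0.3,0,0,0],[0,0,0,0],[0,0,0,0],[0,0,0,0],[0,0,0,0],[0,0,0,0],[0,0,0,0],[0,0,0,0]]]' -1 30
python3 -c "
from h import *
need(m2w(-13,-124,53))"
```

```text
time: 17.22
tool_pos: [509.1, -3.4, 173.9]
tcp_rot: [-179.8, 1.3, -91.9]
ft_force: [-0.1, 0.3, -1.2]
finger_gap: 17.2
time: 18.05
tool_pos: [504.4, 44.0, 166.1]
tcp_rot: [179.4, 1.3, -91.8]
ft_force: [-0.7, -0.7, -0.5]
finger_gap: 16.9
t 18.05 pos [504.4  44.  166.1] mach [ -27.1 -112.4  166.1] F [-0.7 -0.7 -0.5] gap 16.9 need units [ 0.71 -0.76  5.64] turn 0.01
```

```bash

python3 -m pendant '[[[0.4,-0.3,0,0],[0.2,-0.3,0,0],[0.05,-0.1,0,0],[0,0,0.3,0],[0,0,0.5,0],[0,0,0.5,0],[0,0,0.3,0],[0,0,0.2,0],[0,0,0,0],[0,0,0,0]]]' -1 30
python3 -c "
from h import *
need(m2w(-13,-124,53))"
```

```text
time: 18.88
tool_pos: [518.5, 28.7, 124.3]
tcp_rot: [179.3, 1.3, -91.9]
ft_force: [-0.6, 1.1, -0.3]
finger_gap: 16.7
t 18.88 pos [518.5  28.7 124.3] mach [ -12.5 -127.2  124.3] F [-0.6  1.1 -0.3] gap 16.7 need units [-0.08 -0.02  3.57] turn -0.02
```

```bash

python3 -m pendant '[[[-0.1,0,0.4,0],[-0.05,0,0.5,0],[0,0,0.5,0],[0,0,0.5,0],[0,0,0.4,0],[0,0,0.3,0],[0,0,0.2,0],[0,0,0.1,0],[0,0,0,0],[0,0,0,0]]]' -1 30
python3 -c "
from h import *
need(m2w(-13,-124,53))"
```

```text
time: 19.72
tool_pos: [517.1, 34.0, 59.5]
tcp_rot: [179.2, 1.3, -91.8]
ft_force: [0.3, 1.5, 0.2]
finger_gap: 17.2
t 19.72 pos [517.1  34.   59.5] mach [ -14.  -122.    59.5] F [0.3 1.5 0.2] gap 17.2 need units [ 0.11 -0.06  0.32] turn -0.01
```

```bash

python3 -m pendant '[[[0.08,0,0.1,0],[0,0,0.08,0],[0,0,0.05,0],[0,0,0.05,0],[0,0,0.05,0],[0,0,0,0],[0,0,0,0],[0,0,0,0],[0,0,0,0],[0,0,0,0]]]' -1 30
python3 -c "
from h import *
need(m2w(-13,-124,53))"
```

```text
time: 20.55
tool_pos: [518.9, 32.2, 54.5]
tcp_rot: [179.5, 1.3, -91.8]
ft_force: [-0.5, 0.3, -1.3]
finger_gap: 16.9
t 20.55 pos [518.9  32.2  54.5] mach [ -12.2 -123.8   54.5] F [-0.5  0.3 -1.3] gap 16.9 need units [0.01 0.04 0.08] turn -0.01
```

```bash

python3 -m pendant '[[[0,0,0.05,0],[0,0,0.03,0],[0,0,0,0],[0,0,0,0],[0,0,0,0],[0,0,0,0],[0,0,0,0],[0,0,0,0],[0,0,0,0],[0,0,0,0]]]' -0.1 30
python3 -m pendant '[[[0,0,-0.4,0],[0,0,-0.7,0],[0,0,-0.9,0],[0,0,-0.9,0],[0,0,-0.9,0],[0,0,-0.9,0],[0,0,-0.8,0],[1,0,-0.2,0],[1,0,0,0],[1,0,0,0]]]' -0.1 30
python3 -m pendant '[[[1,0.1,0,0],[1,0.1,0,0],[1,0.1,0,0],[1,0.1,0,0],[1,0.1,0,0],[1,0.1,0,0],[1,0,0,0],[0.7,0,0,0],[0.3,0,0,0],[0,0,0,0]]]' -0.1 30
python3 - <<'E'
from h import *
s=snapshot("scene");t=snapshot("top")
cv2.imwrite("pics/p5.png",np.hstack([cv2.resize(s[130:330,150:400],(500,400)),cv2.resize(t[140:260,210:310+60],(300,400))])[:,:,::-1])
for n,i in(("s",s),("t",t)):
  for k in COL: print(n,k,blobs(i,COL[k]))
need([568,-200,160])
E
```

```text
time: 21.38
tool_pos: [519.6, 32.2, 53.4]
tcp_rot: [179.6, 1.3, -91.8]
ft_force: [0.4, -0.2, 0.3]
finger_gap: 38.6
time: 22.22
tool_pos: [518.2, -28.8, 177.2]
tcp_rot: [179.7, 1.3, -91.5]
ft_force: [0.3, 0.8, 0.1]
finger_gap: 38.4
time: 23.05
tool_pos: [501.7, -199.9, 182.5]
tcp_rot: [-179.9, 1.1, -91.6]
ft_force: [-0.3, -0.4, 0.6]
finger_gap: 38.5
s red [([395.4, 157.7], 22), ([232.0, 283.3], 40), ([259.9, 357.2], 56)]
s orange [([281.7, 354.4], 448)]
s purple [([179.1, 270.7], 39), ([194.5, 314.8], 50), ([291.5, 330.5], 52), ([301.0, 341.7], 54), ([285.4, 355.5], 57)]
t red [([442.4, 114.5], 30), ([228.4, 179.8], 39), ([428.4, 185.5], 26)]
t orange [([417.8, 104.3], 10), ([402.6, 118.2], 26), ([428.0, 113.6], 17), ([420.4, 123.4], 24), ([436.8, 123.8], 20), ([338.8, 202.7], 30)]
t purple [([410.9, 105.6], 29), ([425.8, 104.8], 29), ([412.1, 116.5], 29)]
t 23.15 pos [ 501.8 -198.5  182.4] mach [ -22.  -354.9  182.4] F [-0.1 -0.1 -0.3] gap 38.4 need units [ 0.01 -3.31  1.13] turn 0.05
```

View pics/p5.png

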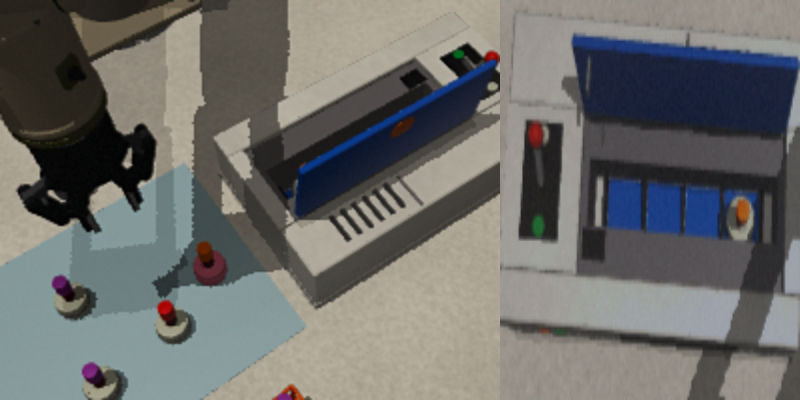

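The orange carrier stands upright in pocket 0 (cap at (339,203) in the top view). Next is red.

```bash

python3 -m pendant '[[[0,-0.7,0.1,0],[0,-0.9,0.2,0],[0,-0.9,0.2,0],[0,-0.6,0.3,0],[0,-0.1,0.8,0],[0,0,0.9,0],[0,0,0.9,0],[0,0,0.9,0],[0,0,0.5,0],[0,0,0,0]]]' -0.1 30
python3 -c "
from h import *
print('orange',w2m(plane('top',338.8,202.7,75)))
need([568,-200,40])"
```

```text
time: 23.98
tool_pos: [572.9, -185.5, 86.2]
tcp_rot: [-179.6, 1.3, -90.9]
ft_force: [-0.7, -0.3, -0.6]
finger_gap: 38.2
orange [ -15.55847003 -121.26790507   75.        ]
t 23.98 pos [ 572.9 -185.5   86.2] mach [  48.5 -339.6   86.2] F [-0.7 -0.3 -0.6] gap 38.2 need units [0.78 0.25 2.29] turn 0.19
```

```bash

python3 -m pendant '[[[0.5,0.15,0,0.1],[0.25,0.1,0,0],[0,0,0.3,0],[0,0,0.5,0],[0,0,0.5,0],[0,0,0.4,0],[0,0,0.2,0],[0,0,0,0],[0,0,0,0],[0,0,0,0]]]' -0.1 30
python3 -c "
from h import *
need([568,-200,40])"
```

```text
time: 24.82
tool_pos: [569.0, -200.9, 47.7]
tcp_rot: [-179.4, 1.2, -91.4]
ft_force: [0.4, -1.1, -0.3]
finger_gap: 38.2
t 24.82 pos [ 569.  -200.9   47.7] mach [  45.2 -355.2   47.7] F [ 0.4 -1.1 -0.3] gap 38.2 need units [-0.04  0.06  0.39] turn 0.09
```

```bash

python3 -m pendant '[[[0,0.05,0.2,0],[0,0,0.15,0],[0,0,0,0],[0,0,0,0],[0,0,0,0],[0,0,0,0],[0,0,0,0],[0,0,0,0],[0,0,0,0],[0,0,0,0]]]' -0.1 30
python3 -m pendant '[[[0,0,0,0],[0,0,0,0],[0,0,0,0],[0,0,0,0],[0,0,0,0],[0,0,0,0],[0,0,0,0],[0,0,0,0],[0,0,0,0],[0,0,0,0]]]' -1 30
python3 -c "
from h import *
need([568,-200,40])"
python3 -m pendant '[[[0,0,-0.5,0],[0,0,-0.9,0],[0,0,-0.9,0],[0,0,-0.9,0],[0,0,-0.9,0],[0,0.4,-0.9,0],[0,0.8,-0.7,0],[0,0.8,-0.2,0],[0,0.4,0,0],[0,0,0,0]]]' -1 30
python3 -c "
from h import *
need(m2w(-15,-68,160))"
```

```text
time: 25.65
tool_pos: [569.2, -201.0, 41.7]
tcp_rot: [-179.3, 1.1, -91.4]
ft_force: [-0.3, -0.6, 0.3]
finger_gap: 38.3
time: 26.48
tool_pos: [569.5, -201.2, 42.1]
tcp_rot: [-179.2, 1.1, -91.4]
ft_force: [0.2, -0.0, 0.5]
finger_gap: 16.6
t 26.48 pos [ 569.5 -201.2   42.1] mach [  45.7 -355.4   42.1] F [ 0.2 -0.   0.5] gap 16.6 need units [-0.06  0.08  0.1 ] turn 0.09
time: 27.32
tool_pos: [517.2, -201.6, 169.1]
tcp_rot: [-179.3, 1.1, -91.3]
ft_force: [-1.1, -1.0, -1.7]
finger_gap: 17.1
t 27.32 pos [ 517.2 -201.6  169.1] mach [  -6.6 -357.5  169.1] F [-1.1 -1.  -1.7] gap 17.1 need units [-14.46   0.31   0.74] turn 0.1
```

```bash

python3 -m pendant '[[[-0.6,0.05,0,0.1],[-1,0.05,0,0],[-1,0,0,0],[-1,0,0,0],[-1,0,0,0],[-1,0,0,0],[-1,0,0,0],[-1,0,0,0],[-1,0,0,0],[-1,0,0,0]]]' -1 30
python3 -m pendant '[[[-1,0,0,0],[-1,0,0,0],[-1,0,0,0],[-0.6,0,0,0],[-0.3,0,0,0],[0,0,0,0],[0,0,0,0],[0,0,0,0],[0,0,0,0],[0,0,0,0]]]' -1 30
python3 -c "
from h import *
need(m2w(-14,-68,54))"
```

```text
time: 28.15
tool_pos: [522.1, -4.4, 168.9]
tcp_rot: [-179.6, 1.2, -92.3]
ft_force: [0.7, 0.0, -0.5]
finger_gap: 17.0
time: 28.98
tool_pos: [524.7, 81.1, 165.9]
tcp_rot: [180.0, 1.3, -92.1]
ft_force: [-0.4, 0.0, -1.4]
finger_gap: 17.0
t 28.98 pos [524.7  81.1 165.9] mach [ -8.  -74.7 165.9] F [-0.4  0.  -1.4] gap 17.0 need units [-0.21  0.3   5.6 ] turn -0.07
```

```bash

python3 -m pendant '[[[-0.15,0.15,0,0],[-0.05,0.15,0,0],[0,0,0.3,0],[0,0,0.6,0],[0,0,0.6,0],[0,0,0.3,0],[0,0,0.1,0],[0,0,0,0],[0,0,0,0],[0,0,0,0]]]' -1 30
python3 -c "
from h import *
need(m2w(-14,-68,54))"
```

```text
time: 29.82
tool_pos: [516.9, 84.7, 122.0]
tcp_rot: [179.8, 1.2, -92.3]
ft_force: [0.1, -0.6, 0.1]
finger_gap: 16.8
t 29.82 pos [516.9  84.7 122. ] mach [-15.9 -71.4 122. ] F [ 0.1 -0.6  0.1] gap 16.8 need units [-0.1 -0.1  3.4] turn -0.11
```

```bash

python3 -m pendant '[[[-0.05,-0.08,0.4,-0.1],[0,0,0.5,0],[0,0,0.5,0],[0,0,0.5,0],[0,0,0.4,0],[0,0,0.3,0],[0,0,0.2,0],[0,0,0.1,0],[0,0,0,0],[0,0,0,0]]]' -1 30
python3 -c "
from h import *
need(m2w(-14,-68,54))"
```

```text
time: 30.65
tool_pos: [518.4, 87.1, 57.3]
tcp_rot: [179.8, 1.2, -91.8]
ft_force: [0.9, -0.1, 0.4]
finger_gap: 17.0
t 30.65 pos [518.4  87.1  57.3] mach [-14.4 -68.9  57.3] F [ 0.9 -0.1  0.4] gap 17.0 need units [-0.04 -0.02  0.17] turn 0.0
```

```bash

python3 -m pendant '[[[0,0,0.08,0],[0,0,0.05,0],[0,0,0.05,0],[0,0,0.04,0],[0,0,0,0],[0,0,0,0],[0,0,0,0],[0,0,0,0],[0,0,0,0],[0,0,0,0]]]' -1 30
python3 -m pendant '[[[0,0,0,0],[0,0,0,0],[0,0,0,0],[0,0,0,0],[0,0,0,0],[0,0,0,0],[0,0,0,0],[0,0,0,0],[0,0,0,0],[0,0,0,0]]]' -0.1 30
python3 -m pendant '[[[0,0,-0.4,0],[0,0,-0.7,0],[0,0,-0.9,0],[0,0,-0.9,0],[0,0,-0.9,0],[0,0,-0.9,0],[0,0,-0.8,0],[1,0,-0.2,0],[1,0.1,0,0],[1,0.1,0,0]]]' -0.1 30
python3 -m pendant '[[[1,0.2,0,0],[1,0.2,0,0],[1,0.2,0,0],[1,0.2,0,0],[1,0.2,0,0],[1,0.2,0,0],[1,0.2,0,0],[1,0.2,0,0],[1,0.2,0,0],[1,0.2,0,0]]]' -0.1 30
python3 - <<'E'
from h import *
s=snapshot("scene");t=snapshot("top")
cv2.imwrite("pics/p6.png",np.hstack([cv2.resize(s[130:330,150:400],(500,400)),cv2.resize(t[140:260,210:310+60],(300,400))])[:,:,::-1])
for n,i in(("s",s),("t",t)):
  for k in COL: print(n,k,blobs(i,COL[k]))
need([466,-284,160])
E
```

```text
time: 31.48
tool_pos: [520.4, 87.3, 54.9]
tcp_rot: [-180.0, 1.2, -91.8]
ft_force: [-0.2, 0.2, -1.2]
finger_gap: 16.8
time: 32.32
tool_pos: [520.9, 87.3, 55.5]
tcp_rot: [-179.9, 1.3, -91.8]
ft_force: [1.1, -0.1, -0.4]
finger_gap: 38.3
time: 33.15
tool_pos: [514.5, 26.5, 179.2]
tcp_rot: [-179.8, 1.3, -91.5]
ft_force: [-0.3, -0.2, -0.0]
finger_gap: 38.3
time: 33.98
tool_pos: [468.3, -181.9, 183.7]
tcp_rot: [-179.3, 1.2, -91.4]
ft_force: [0.8, 0.0, 0.1]
finger_gap: 38.8
s red [([395.4, 157.7], 22), ([259.9, 357.2], 56)]
s orange [([251.5, 253.5], 34), ([281.6, 354.4], 444)]
s purple [([179.1, 270.7], 39), ([194.5, 314.8], 50), ([291.6, 330.4], 51), ([301.0, 341.6], 53), ([285.4, 355.4], 56)]
t red [([442.4, 114.5], 30), ([228.2, 179.9], 40), ([318.3, 201.0], 32)]
t orange [([439.8, 103.2], 13), ([402.5, 115.5], 33), ([418.1, 104.1], 9), ([428.6, 113.6], 18), ([419.2, 123.4], 18), ([436.1, 123.6], 18), ([400.3, 199.7], 26), ([338.8, 202.7], 31)]
t purple [([411.0, 105.5], 28), ([425.8, 104.8], 29), ([412.1, 116.5], 29), ([466.0, 179.9], 22)]
t 34.08 pos [ 468.  -183.4  183.7] mach [ -56.3 -340.9  183.7] F [0.5 0.1 0.3] gap 38.5 need units [ 5.05 -0.02  1.09] turn 0.06
```

View pics/p6.png

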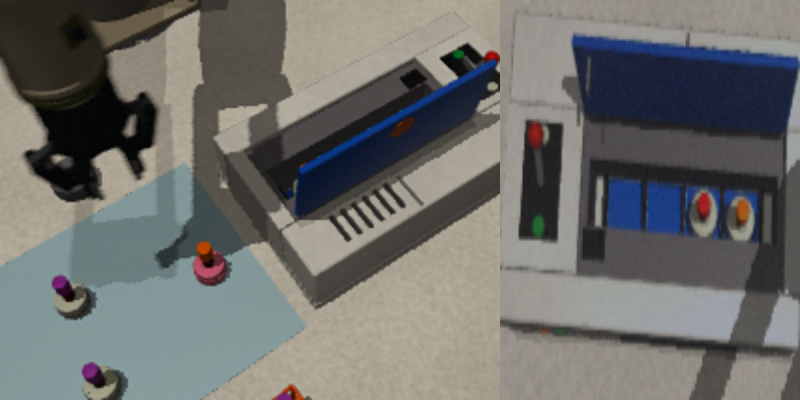

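Red stands in pocket 1 (top pixel (318,201)). Next is purple A at (467,-284).

```bash

python3 -m pendant '[[[0.7,0,0.1,0],[0.9,0,0.2,0],[0.9,0,0.2,0],[0.9,0,0.2,0],[0.7,0,0.3,0],[0.4,0,0.7,0],[0.1,0,0.9,0],[0,0,0.9,0],[0,0,0.5,0],[0,0,0,0]]]' -0.1 30
python3 -c "
from h import *
need([466,-284,40])"
```

```text
time: 34.92
tool_pos: [469.9, -276.3, 104.2]
tcp_rot: [-178.9, 1.0, -91.5]
ft_force: [-0.6, 0.8, -0.7]
finger_gap: 38.9
t 34.92 pos [ 469.9 -276.3  104.2] mach [ -51.5 -433.6  104.2] F [-0.6  0.8 -0.7] gap 38.9 need units [0.45 0.25 3.2 ] turn 0.06
```

```bash

python3 -m pendant '[[[0.3,0.1,0,0],[0.15,0.1,0,0],[0,0,0.5,0],[0,0,0.7,0],[0,0,0.7,0],[0,0,0.6,0],[0,0,0.3,0],[0,0,0,0],[0,0,0,0],[0,0,0,0]]]' -0.1 30
python3 -c "
from h import *
need([466,-284,40])"
```

```text
time: 35.75
tool_pos: [469.9, -286.8, 50.1]
tcp_rot: [-178.5, 0.8, -91.5]
ft_force: [0.5, -0.5, -0.4]
finger_gap: 38.6
t 35.75 pos [ 469.9 -286.8   50.1] mach [ -51.1 -444.1   50.1] F [ 0.5 -0.5 -0.4] gap 38.6 need units [-0.13  0.21  0.5 ] turn 0.07
```

```bash

python3 -m pendant '[[[-0.1,0.15,0.2,0],[0,0.05,0.2,0],[0,0,0.1,0],[0,0,0,0],[0,0,0,0],[0,0,0,0],[0,0,0,0],[0,0,0,0],[0,0,0,0],[0,0,0,0]]]' -0.1 30
python3 -m pendant '[[[0,0,0,0],[0,0,0,0],[0,0,0,0],[0,0,0,0],[0,0,0,0],[0,0,0,0],[0,0,0,0],[0,0,0,0],[0,0,0,0],[0,0,0,0]]]' -1 30
python3 -c "
from h import *
need([466,-284,40])"
python3 -m pendant '[[[0,0,-0.5,0],[0,0,-0.9,0],[0,0,-0.9,0],[0,0,-0.9,0],[0,0,-0.9,0],[0,0,-0.9,0],[0,-0.2,-0.7,0],[-0.5,-0.3,-0.2,0],[-1,-0.3,0,0],[-1,-0.3,0,0]]]' -1 30
python3 -c "
from h import *
need(m2w(-15,-12,160))"
```

```text
time: 36.58
tool_pos: [467.6, -285.5, 42.0]
tcp_rot: [-178.2, 0.6, -91.5]
ft_force: [-0.7, -0.1, -0.5]
finger_gap: 38.9
time: 37.42
tool_pos: [467.8, -285.7, 42.3]
tcp_rot: [-178.2, 0.6, -91.5]
ft_force: [0.3, 0.3, -0.7]
finger_gap: 16.8
t 37.42 pos [ 467.8 -285.7   42.3] mach [ -53.3 -443.1   42.3] F [ 0.3  0.3 -0.7] gap 16.8 need units [-0.08  0.1   0.11] turn 0.07
time: 38.25
tool_pos: [485.6, -237.2, 170.4]
tcp_rot: [-178.4, 0.7, -91.8]
ft_force: [0.1, 1.0, -1.0]
finger_gap: 16.9
t 38.25 pos [ 485.6 -237.2  170.4] mach [ -37.1 -394.1  170.4] F [ 0.1  1.  -1. ] gap 16.9 need units [-19.1   -1.09   0.77] turn 0.0
```

```bash

python3 -m pendant '[[[-1,-0.2,0,0],[-1,-0.2,0,0],[-1,-0.2,0,0],[-1,-0.2,0,0],[-1,-0.1,0,0],[-1,0,0,0],[-1,0,0,0],[-1,0,0,0],[-1,0,0,0],[-1,0,0,0]]]' -1 30
python3 -m pendant '[[[-1,0,0,0],[-1,0,0,0],[-1,0,0,0],[-1,0,0,0],[-1,0,0,0],[-1,0,0,0],[-1,0,0,0],[-0.5,0,0,0],[-0.2,0,0,0],[0,0,0,0]]]' -1 30
python3 -c "
from h import *
need(m2w(-13.5,-12,54))"
```

```text
time: 39.08
tool_pos: [509.4, -19.9, 172.0]
tcp_rot: [-178.5, 0.9, -91.8]
ft_force: [0.4, -0.1, -0.3]
finger_gap: 17.1
time: 39.92
tool_pos: [507.5, 152.6, 171.7]
tcp_rot: [-178.9, 1.0, -91.4]
ft_force: [0.8, 0.2, -1.0]
finger_gap: 16.6
t 39.92 pos [507.5 152.6 171.7] mach [-27.3  -3.8 171.7] F [ 0.8  0.2 -1. ] gap 16.6 need units [ 0.52 -0.58  5.89] turn 0.1
```

```bash

python3 -m pendant '[[[0.3,-0.35,0,0.1],[0.15,-0.2,0,0],[0,0,0.3,0],[0,0,0.6,0],[0,0,0.6,0],[0,0,0.4,0],[0,0,0.1,0],[0,0,0,0],[0,0,0,0],[0,0,0,0]]]' -1 30
python3 -c "
from h import *
need(m2w(-13.5,-12,54))"
```

```text
time: 40.75
tool_pos: [518.9, 137.8, 124.5]
tcp_rot: [-179.2, 0.9, -92.2]
ft_force: [0.3, 0.9, -0.2]
finger_gap: 17.1
t 40.75 pos [518.9 137.8 124.5] mach [-15.6 -18.2 124.5] F [ 0.3  0.9 -0.2] gap 17.1 need units [-0.25 -0.05  3.53] turn -0.08
```

```bash

python3 -m pendant '[[[-0.22,-0.05,0.3,-0.05],[0,0,0.5,0],[0,0,0.5,0],[0,0,0.5,0],[0,0,0.4,0],[0,0,0.3,0],[0,0,0.2,0],[0,0,0.1,0],[0,0,0,0],[0,0,0,0]]]' -1 30
python3 -c "
from h import *
need(m2w(-13.5,-12,54))"
```

```text
time: 41.58
tool_pos: [520.9, 144.2, 62.5]
tcp_rot: [-179.2, 0.9, -91.9]
ft_force: [0.6, -0.9, -1.2]
finger_gap: 16.8
t 41.58 pos [520.9 144.2  62.5] mach [-13.7 -11.7  62.5] F [ 0.6 -0.9 -1.2] gap 16.8 need units [ 0.02 -0.    0.43] turn -0.01
```

```bash

python3 -m pendant '[[[0,0,0.15,0],[0,0,0.1,0],[0,0,0.1,0],[0,0,0.06,0],[0,0,0.04,0],[0,0,0.03,0],[0,0,0,0],[0,0,0,0],[0,0,0,0],[0,0,0,0]]]' -1 30
python3 -m pendant '[[[0,0,0,0],[0,0,0,0],[0,0,0,0],[0,0,0,0],[0,0,0,0],[0,0,0,0],[0,0,0,0],[0,0,0,0],[0,0,0,0],[0,0,0,0]]]' -0.1 30
python3 -m pendant '[[[0,0,-0.4,0],[0,0,-0.7,0],[0,0,-0.9,0],[0,0,-0.9,0],[0,0,-0.9,0],[0,0,-0.9,0],[0,0,-0.8,0],[1,0,-0.2,0],[1,0.1,0,0],[1,0.1,0,0]]]' -0.1 30
python3 -m pendant '[[[1,0,0,0],[1,0,0,0],[1,0,0,0],[1,0,0,0],[1,0,0,0],[1,0,0,0],[1,0,0,0],[1,0,0,0],[1,0,0,0],[1,0,0,0]]]' -0.1 30
python3 - <<'E'
from h import *
s=snapshot("scene");t=snapshot("top")
cv2.imwrite("pics/p7.png",np.hstack([cv2.resize(s[130:330,150:400],(500,400)),cv2.resize(t[140:260,210:310+60],(300,400))])[:,:,::-1])
for n,i in(("s",s),("t",t)):
  for k in COL: print(n,k,blobs(i,COL[k]))
need([584,-301,160])
E
```

```text
time: 42.42
tool_pos: [523.2, 144.6, 54.7]
tcp_rot: [-179.0, 1.0, -91.9]
ft_force: [-0.3, 0.9, -1.2]
finger_gap: 17.0
time: 43.25
tool_pos: [523.6, 144.7, 55.1]
tcp_rot: [-178.9, 1.0, -91.9]
ft_force: [-0.1, 1.1, 0.1]
finger_gap: 38.9
time: 44.08
tool_pos: [514.9, 84.5, 179.0]
tcp_rot: [-178.8, 1.0, -91.6]
ft_force: [0.2, -0.0, 0.1]
finger_gap: 38.7
time: 44.92
tool_pos: [509.5, -124.7, 184.9]
tcp_rot: [-178.3, 1.0, -91.4]
ft_force: [0.2, 0.8, -0.1]
finger_gap: 38.7
s red [([395.4, 157.7], 22), ([259.9, 357.1], 57)]
s orange [([251.9, 254.2], 23), ([281.5, 354.4], 437)]
s purple [([194.5, 314.8], 50), ([291.6, 330.4], 51), ([301.0, 341.6], 53), ([285.4, 355.3], 55)]
t red [([442.3, 114.6], 29), ([228.4, 179.9], 41), ([318.5, 201.1], 34)]
t orange [([439.8, 103.2], 13), ([418.1, 104.3], 9), ([402.6, 118.2], 26), ([427.9, 113.6], 19), ([420.3, 123.6], 21), ([435.9, 123.4], 19)]
t purple [([411.0, 105.5], 28), ([425.8, 104.8], 29), ([412.0, 116.5], 30), ([295.8, 199.3], 38)]
t 45.02 pos [ 509.5 -126.4  184.9] mach [ -16.7 -282.5  184.9] F [-0.1  0.3 -0.5] gap 38.8 need units [ 8.64 -3.93  1.23] turn 0.04
```

View pics/p7.png

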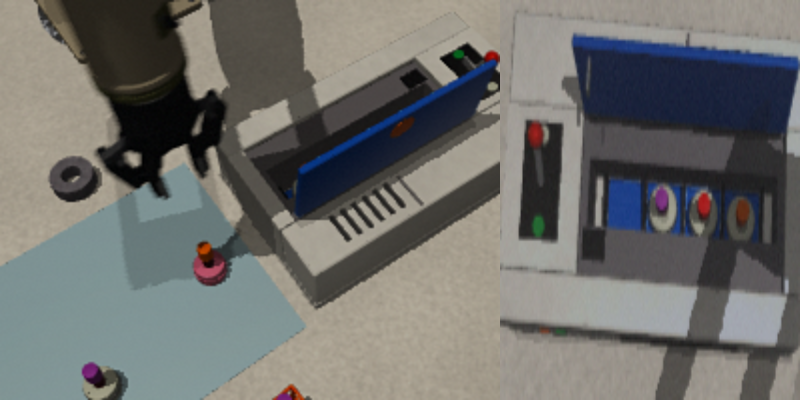

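Purple A stands in pocket 2, and orange is only in shadow. One carrier is left, purple B, unmoved at scene pixel (194.5,314.8).

```bash

python3 -m pendant '[[[0.8,-0.5,0,0],[1,-0.5,0.1,0],[1,-0.5,0.1,0],[1,-0.5,0.1,0],[1,-0.5,0.2,0],[1,-0.5,0.2,0],[0.9,-0.5,0.2,0],[0.5,-0.2,0.2,0],[0.2,0,0.2,0],[0,0,0,0]]]' -0.1 30
python3 -c "
from h import *
print([w2m(plane('top',*p,75)).round(1) for p in((295.8,199.3),(318.5,201.1),(338.8,202.7))])
need([584,-301,40])"
```

```text
time: 45.85
tool_pos: [584.2, -277.4, 162.5]
tcp_rot: [-178.0, 1.0, -91.5]
ft_force: [-0.6, 0.4, 0.2]
finger_gap: 38.4
[array([-12.9, -10.8,  75. ]), array([-14.3, -69.1,  75. ]), array([ -15.6, -121.3,   75. ])]
t 45.85 pos [ 584.2 -277.4  162.5] mach [  62.8 -431.1  162.5] F [-0.6  0.4  0.2] gap 38.4 need units [1.29 0.19 6.1 ] turn 0.06
```

```bash

python3 -m pendant '[[[0.6,0.1,0.2,0],[0.5,0.05,0.5,0],[0.1,0,0.9,0],[0,0,0.9,0],[0,0,0.9,0],[0,0,0.6,0],[0,0,0.2,0],[0,0,0,0],[0,0,0,0],[0,0,0,0]]]' -0.1 30
python3 -c "
from h import *
need([584,-301,40])"
```

```text
time: 46.68
tool_pos: [581.1, -300.0, 74.0]
tcp_rot: [-178.0, 1.0, -91.4]
ft_force: [0.2, 0.8, 0.8]
finger_gap: 38.2
t 46.68 pos [ 581.1 -300.    74. ] mach [  60.4 -453.8   74. ] F [0.2 0.8 0.8] gap 38.2 need units [ 0.08 -0.09  1.7 ] turn 0.1
```

```bash

python3 -m pendant '[[[0,-0.1,0.3,0],[0,0,0.4,0],[0,0,0.4,0],[0,0,0.3,0],[0,0,0.1,0],[0,0,0.05,0],[0,0,0,0],[0,0,0,0],[0,0,0,0],[0,0,0,0]]]' -0.1 30
python3 -c "
from h import *
need([584,-301,40])"
```

```text
time: 47.52
tool_pos: [586.8, -300.5, 43.4]
tcp_rot: [-177.8, 0.9, -91.3]
ft_force: [0.1, -1.2, -0.4]
finger_gap: 38.3
t 47.52 pos [ 586.8 -300.5   43.4] mach [  66.1 -454.2   43.4] F [ 0.1 -1.2 -0.4] gap 38.3 need units [0.03 0.15 0.16] turn 0.11
```

```bash

python3 -m pendant '[[[0,0.12,0.1,0],[0,0,0,0],[0,0,0,0],[0,0,0,0],[0,0,0,0],[0,0,0,0],[0,0,0,0],[0,0,0,0],[0,0,0,0],[0,0,0,0]]]' -0.1 30
python3 -m pendant '[[[0,0,0,0],[0,0,0,0],[0,0,0,0],[0,0,0,0],[0,0,0,0],[0,0,0,0],[0,0,0,0],[0,0,0,0],[0,0,0,0],[0,0,0,0]]]' -1 30
python3 -c "
from h import *
need([584,-301,40])"
python3 -m pendant '[[[0,0,-0.5,0],[0,0,-0.9,0],[0,0,-0.9,0],[0,0,-0.9,0],[0,0.2,-0.9,0],[0,0.6,-0.9,0],[0,0.8,-0.7,0],[0,0.8,-0.2,0],[-0.5,0.5,0,0],[-1,0.1,0,0]]]' -1 30
python3 -m pendant '[[[-1,0,0,0],[-1,0,0,0],[-1,0,0,0],[-1,0,0,0],[-1,0,0,0],[-1,0,0,0],[-1,0,0,0],[-1,0,0,0],[-1,0,0,0],[-1,0,0,0]]]' -1 30
python3 -c "
from h import *
need(m2w(-15,44,160))"
```

```text
time: 48.35
tool_pos: [584.9, -301.0, 42.5]
tcp_rot: [-177.7, 0.8, -91.3]
ft_force: [0.2, 0.2, 0.5]
finger_gap: 38.4
time: 49.18
tool_pos: [584.8, -301.0, 42.3]
tcp_rot: [-177.7, 0.8, -91.3]
ft_force: [-0.1, 0.2, -0.5]
finger_gap: 17.0
t 49.18 pos [ 584.8 -301.    42.3] mach [  64.1 -454.7   42.3] F [-0.1  0.2 -0.5] gap 17.0 need units [0.   0.04 0.11] turn 0.11
time: 50.02
tool_pos: [517.3, -272.7, 168.6]
tcp_rot: [-177.7, 0.7, -91.4]
ft_force: [0.2, 0.5, -1.1]
finger_gap: 17.2
time: 50.85
tool_pos: [520.7, -65.8, 180.2]
tcp_rot: [-177.3, 0.5, -91.7]
ft_force: [-0.2, 0.1, -1.0]
finger_gap: 16.5
t 50.85 pos [520.7 -65.8 180.2] mach [  -7.3 -221.7  180.2] F [-0.2  0.1 -1. ] gap 16.5 need units [-13.27   0.41   1.11] turn 0.02
```

```bash

python3 -m pendant '[[[-1,0.1,0.05,0],[-1,0.1,0.05,0],[-1,0.1,0.05,0],[-1,0,0,0],[-1,0,0,0],[-1,0,0,0],[-1,0,0,0],[-1,0,0,0],[-1,0,0,0],[-0.8,0,0,0]]]' -1 30
python3 - <<'E'
from h import *
for v in(156,168.5): print(w2m(plane("top",256.4,v,210)).round(1))
need(m2w(-15,42,54))
t=snapshot("top");cv2.imwrite("pics/p8.png",cv2.resize(t[130:260,200:380],None,fx=4,fy=4)[:,:,::-1])
E
```

```text
time: 51.68
tool_pos: [519.1, 140.9, 187.0]
tcp_rot: [-176.9, 0.5, -91.7]
ft_force: [0.5, -0.2, -1.5]
finger_gap: 16.7
[ 57.1  77.6 210. ]
[ 28.1  75.2 210. ]
t 51.68 pos [519.1 140.9 187. ] mach [-15.4 -15.1 187. ] F [ 0.5 -0.2 -1.5] gap 16.7 need units [-2.79  0.33  6.67] turn 0.02
```

View pics/p8.png

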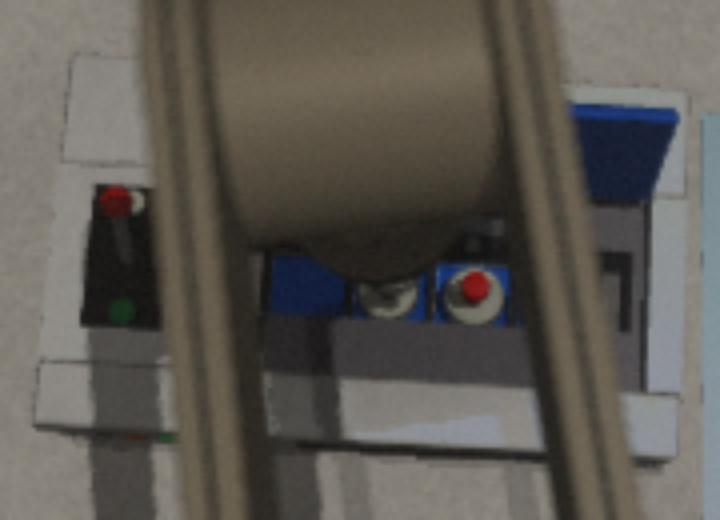

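```bash

python3 -m pendant '[[[-0.8,0.1,0.3,0],[-0.9,0.1,0.3,0],[-0.5,0.05,0.3,0],[-0.1,0,0.2,0],[0,0,0,0],[0,0,0,0],[0,0,0,0],[0,0,0,0],[0,0,0,0],[0,0,0,0]]]' -1 30
python3 - <<'E'
from h import *
need(m2w(-19,41,54))
E
```

```text
time: 52.57
tool_pos: [517.3, 189.8, 168.9]
tcp_rot: [-176.7, 0.6, -91.6]
ft_force: [-1.3, 0.4, -0.8]
finger_gap: 17.0
t 52.57 pos [517.3 189.8 168.9] mach [-18.8  33.7 168.9] F [-1.3  0.4 -0.8] gap 17.0 need units [-0.31  0.34  5.74] turn 0.05
```

```bash

python3 -m pendant '[[[-0.2,0.1,0,0],[-0.1,0.05,0.2,0],[0,0.05,0.5,0],[0,0,0.6,0],[0,0,0.4,0],[0,0,0.2,0],[0,0,0,0],[0,0,0,0],[0,0,0,0],[0,0,0,0]]]' -1 30
python3 - <<'E'
from h import *
need(m2w(-19,41,54))
E
```

```text
time: 53.4
tool_pos: [515.8, 196.2, 126.4]
tcp_rot: [-176.7, 0.6, -91.6]
ft_force: [0.9, 0.1, -1.3]
finger_gap: 16.9
t 53.4 pos [515.8 196.2 126.4] mach [-20.5  40.1 126.4] F [ 0.9  0.1 -1.3] gap 16.9 need units [-0.01  0.14  3.62] turn 0.04
```

```bash

python3 -m pendant '[[[0,0.05,0.3,0],[0,0.05,0.5,0],[0,0.03,0.5,0],[0,0,0.5,0],[0,0,0.4,0],[0,0,0.3,0],[0,0,0.2,0],[0,0,0.1,0],[0,0,0,0],[0,0,0,0]]]' -1 30
python3 - <<'E'
from h import *
need(m2w(-19,41,54))
E
```

```text
time: 54.23
tool_pos: [516.5, 196.5, 63.5]
tcp_rot: [-176.7, 0.6, -91.6]
ft_force: [0.7, 0.1, -1.1]
finger_gap: 17.4
t 54.23 pos [516.5 196.5  63.5] mach [-19.8  40.4  63.5] F [ 0.7  0.1 -1.1] gap 17.4 need units [-0.03 -0.01  0.47] turn 0.03
```

```bash

python3 -m pendant '[[[0,0,0.15,0],[0,0,0.1,0],[0,0,0.1,0],[0,0,0.06,0],[0,0,0.04,0],[0,0,0.03,0],[0,0,0,0],[0,0,0,0],[0,0,0,0],[0,0,0,0]]]' -1 30
python3 -m pendant '[[[0,0,0,0],[0,0,0,0],[0,0,0,0],[0,0,0,0],[0,0,0,0],[0,0,0,0],[0,0,0,0],[0,0,0,0],[0,0,0,0],[0,0,0,0]]]' -0.1 30
python3 -m pendant '[[[0,0,-0.4,0],[0,0,-0.7,0],[0,0,-0.9,0],[0,0,-0.9,0],[0,0,-0.9,0],[0,0,-0.9,0],[0,0.3,-0.9,0],[0,0.8,-0.7,0],[0,1,-0.6,0],[0,1,-0.5,0]]]' -0.1 30
python3 - <<'E'
from h import *
s=snapshot("scene");t=snapshot("top")
cv2.imwrite("pics/p9.png",np.hstack([cv2.resize(s[130:330,150:400],(500,400)),cv2.resize(t[140:260,210:310+60],(300,400))])[:,:,::-1])
for n,i in(("s",s),("t",t)):
  for k in COL: print(n,k,blobs(i,COL[k]))
need(m2w(-90,-200,280))
E
```

```text
time: 55.07
tool_pos: [517.6, 196.9, 54.5]
tcp_rot: [-176.6, 0.6, -91.6]
ft_force: [-0.1, 0.9, -0.8]
finger_gap: 17.2
time: 55.9
tool_pos: [518.2, 197.2, 55.3]
tcp_rot: [-176.5, 0.6, -91.6]
ft_force: [-0.2, 0.7, -0.6]
finger_gap: 38.5
time: 56.73
tool_pos: [445.4, 196.4, 208.3]
tcp_rot: [-176.7, 0.6, -91.8]
ft_force: [1.0, 0.0, 0.5]
finger_gap: 38.4
s red [([395.4, 157.7], 22), ([259.8, 357.1], 56)]
s orange [([251.5, 253.5], 32), ([281.6, 354.4], 433)]
s purple [([291.5, 330.4], 50), ([301.0, 341.5], 52), ([285.4, 355.2], 56)]
t red [([442.5, 114.4], 29), ([318.4, 200.8], 30)]
t orange [([439.0, 103.1], 11), ([418.5, 104.0], 8), ([426.0, 113.4], 8), ([431.2, 114.0], 8), ([404.2, 125.2], 8), ([420.5, 125.0], 10), ([400.1, 199.7], 25), ([339.1, 202.6], 27)]
t purple [([411.0, 105.5], 28), ([425.9, 104.8], 28), ([412.0, 116.4], 29), ([296.1, 199.2], 32)]
t 56.83 pos [445.  197.  209.4] mach [-91.3  38.6 209.4] F [ 1.   0.  -0.1] gap 38.4 need units [11.89 -0.26 -3.65] turn 0.03
```

View pics/p9.png

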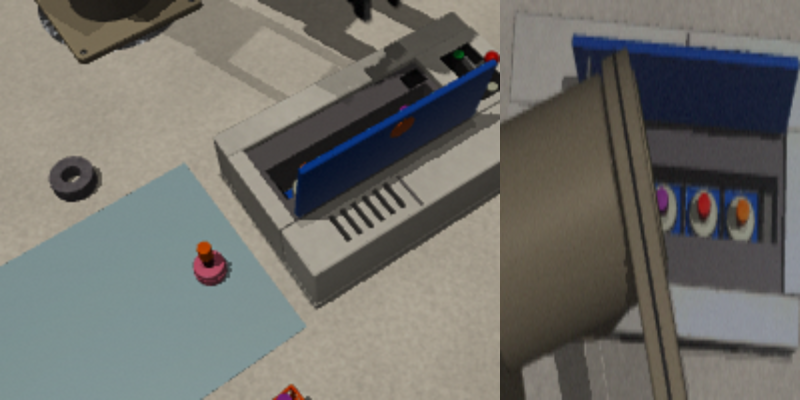

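Only the pink decoy remains on the counter. I'll take the arm up and over behind the hatch, then check pocket 3 once the view clears.

```bash

python3 -m pendant '[[[0.5,0,-0.7,0],[0.8,0,-0.9,0],[0.8,0,-0.9,0],[0.8,0,-0.8,0],[0.6,0,-0.4,0],[0.3,-0.3,0,0],[0,-1,0,0],[0,-1,0,0],[0,-1,0,0],[0,-1,0,0]]]' -1 30
python3 -c "
from h import *
need(m2w(108,-40,280))"
```

```text
time: 57.67
tool_pos: [527.4, 114.3, 291.5]
tcp_rot: [-176.3, 0.6, -91.5]
ft_force: [-0.3, 0.2, -0.1]
finger_gap: 0.1
t 57.67 pos [527.4 114.3 291.5] mach [ -6.3 -41.4 291.5] F [-0.3  0.2 -0.1] gap 0.1 need units [-0.04 -5.67  0.94] turn 0.06
```

```bash

python3 -m pendant '[[[0,-0.9,0.05,0],[0,-1,0.1,0],[0,-1,0.1,0],[0,-1,0.1,0],[0,-0.9,0.1,0],[0,-0.4,0,0],[0,-0.1,0,0],[0,0,0,0],[0,0,0,0],[0,0,0,0]]]' -1 30
python3 - <<'E'
from h import *
need(m2w(108,-40,190))
t=snapshot("top");cv2.imwrite("pics/p10.png",cv2.resize(t[130:260,200:380],None,fx=4,fy=4)[:,:,::-1])
print(blobs(t,COL["purple"]))
E
```

```text
time: 58.5
tool_pos: [644.8, 110.4, 274.4]
tcp_rot: [-177.0, 0.6, -91.7]
ft_force: [-0.2, 0.1, 0.3]
finger_gap: -0.1
t 58.5 pos [644.8 110.4 274.4] mach [111.2 -41.6 274.4] F [-0.2  0.1  0.3] gap -0.1 need units [-0.04  0.38  4.2 ] turn 0.03
[([411.0, 105.5], 28), ([425.7, 104.8], 28), ([412.1, 116.3], 29)]
```

View pics/p10.png

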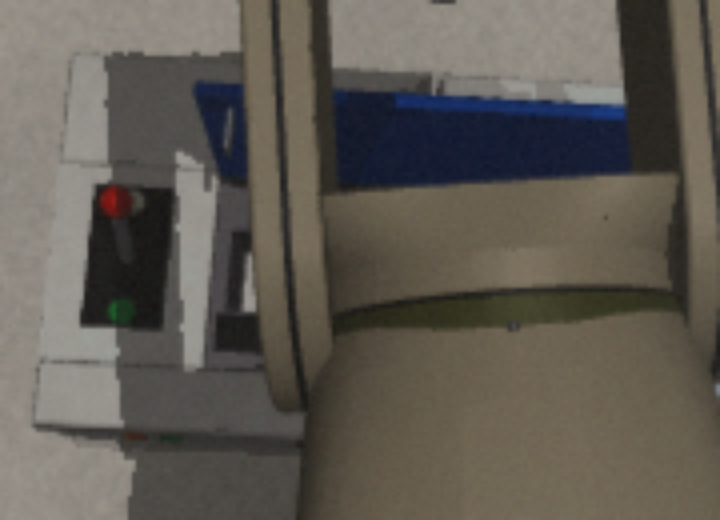

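The arm hides pocket 3, so I'll swing it aside for a quick check.

```bash

python3 -m pendant '[[[1,0,0,0],[1,0,0,0],[1,0,0,0],[1,0,0,0],[1,0,0,0],[1,0,0,0],[1,0,0,0],[1,0,0,0],[0.8,0,0,0],[0.3,0,0,0]]]' -1 30
python3 - <<'E'
from h import *
need(m2w(108,-40,190))
t=snapshot("top");cv2.imwrite("pics/p11.png",cv2.resize(t[130:260,200:380],None,fx=4,fy=4)[:,:,::-1])
for k in COL:
  for c,a in blobs(t,COL[k]):
    if 260<c[0]<350 and 185<c[1]<220: print(k,c,w2m(plane("top",*c,75)).round(1))
E
```

```text
time: 59.38
tool_pos: [635.6, -74.2, 277.1]
tcp_rot: [-176.6, 0.6, -91.2]
ft_force: [-0.1, -0.9, 0.1]
finger_gap: 0.2
t 59.38 pos [635.6 -74.2 277.1] mach [ 107.8 -226.4  277.1] F [-0.1 -0.9  0.1] gap 0.2 need units [-9.27  0.16  4.45] turn 0.13
red [318.4, 201.1] [-14.3 -68.8  75. ]
purple [295.6, 199.5] [-13.5 -10.3  75. ]
purple [276.0, 200.6] [-19.1  39.5  75. ]
```

View pics/p11.png

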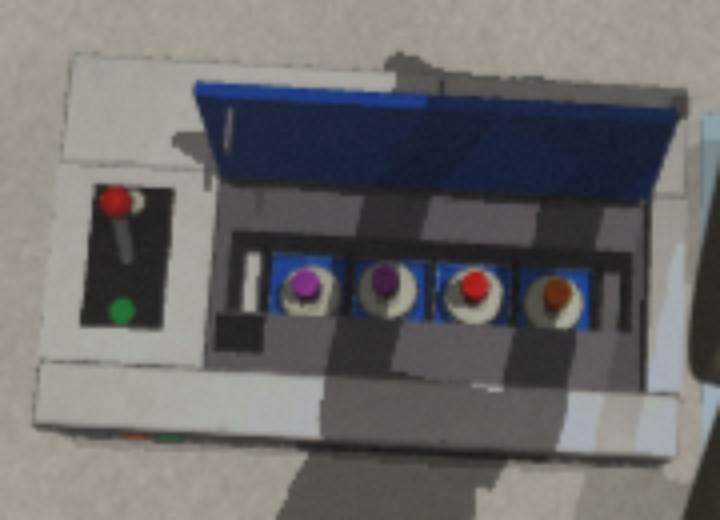

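All four caps sit in the pockets, with machine x between -19 and -13 and y at about 40, -10, -69 and -121. Now I'll go behind the hatch.

```bash

python3 -m pendant '[[[-0.9,-0.1,0.1,0.1],[-1,-0.1,0,0],[-1,0,0,0],[-1,0,0,0],[-1,0,0,0],[-1,0,0,0],[-1,0,0,0],[-1,0,0,0],[-0.6,0,0,0],[-0.2,0,0,0]]]' -1 30
python3 -c "
from h import *
need(m2w(105,-40,192))"
```

```text
time: 60.27
tool_pos: [642.4, 114.0, 280.4]
tcp_rot: [-176.3, 0.8, -91.7]
ft_force: [-0.7, 0.1, 0.6]
finger_gap: -0.2
t 60.27 pos [642.4 114.  280.4] mach [108.6 -38.1 280.4] F [-0.7  0.1  0.6] gap -0.2 need units [0.16 0.46 4.4 ] turn 0.02
```

```bash

python3 -m pendant '[[[0.1,0.05,0.4,0],[0,0.05,0.7,0],[0,0.05,0.7,0],[0,0.05,0.7,0],[0,0.05,0.7,0],[0,0.05,0.5,0],[0,0,0.2,0],[0,0,0,0],[0,0,0,0],[0,0,0,0]]]' -1 30
python3 - <<'E'
from h import *
need(m2w(105,-40,192))
for th in (1.72,1.5,1.25,1.0,.75,.5,.25,0): 
  r=97;print(th,round(45-r*np.cos(th)+5*np.sin(th)+11),round(102+r*np.sin(th)+5*np.cos(th)))
E
```

```text
time: 61.1
tool_pos: [640.6, 108.6, 197.1]
tcp_rot: [-176.3, 0.7, -91.8]
ft_force: [-0.7, 0.2, 0.6]
finger_gap: -0.2
t 61.1 pos [640.6 108.6 197.1] mach [107.1 -43.5 197.1] F [-0.7  0.2  0.6] gap -0.2 need units [-0.17  0.12  0.25] turn 0.0
1.72 75 197
1.5 54 199
1.25 30 196
1.0 8 186
0.75 -12 172
0.5 -27 153
0.25 -37 131
0 -41 107
```

```bash

python3 -m pendant '[[[-0.1,0.4,-0.03,0],[-0.05,0.5,-0.03,0],[0,0.5,-0.03,0],[0,0.4,-0.03,0],[0,0.4,-0.03,0],[0,0.4,-0.03,0],[0,0.3,-0.03,0],[0,0.2,0,0],[0,0,0,0],[0,0,0,0]]]' -1 30
python3 -c "
from h import *
need(m2w(30,-40,196))"
```

```text
time: 61.93
tool_pos: [576.7, 114.3, 203.8]
tcp_rot: [-175.6, 0.8, -91.8]
ft_force: [1.1, -0.1, -0.7]
finger_gap: -0.1
t 61.93 pos [576.7 114.3 203.8] mach [ 43.  -39.9 203.8] F [ 1.1 -0.1 -0.7] gap -0.1 need units [0.01 0.68 0.34] turn 0.0
```

```bash

python3 -m pendant '[[[0,0.4,0.1,0],[0,0.4,0.1,0],[0,0.4,0.15,0],[0,0.4,0.15,0],[0,0.4,0.2,0],[0,0.3,0.2,0],[0,0.3,0.2,0],[0,0,0,0],[0,0,0,0],[0,0,0,0]]]' -1 30
python3 - <<'E'
from h import *
need(m2w(-12,-40,172))
s=snapshot("scene");cv2.imwrite("pics/p12.png",cv2.resize(s[80:280,220:470],None,fx=3,fy=3)[:,:,::-1])
E
```

```text
time: 62.77
tool_pos: [524.1, 116.4, 177.9]
tcp_rot: [-175.3, 0.8, -91.8]
ft_force: [-0.1, -0.4, 2.1]
finger_gap: -0.2
t 62.77 pos [524.1 116.4 177.9] mach [ -9.7 -39.5 177.9] F [-0.1 -0.4  2.1] gap -0.2 need units [0.03 0.14 0.28] turn 0.0
```

View pics/p12.png

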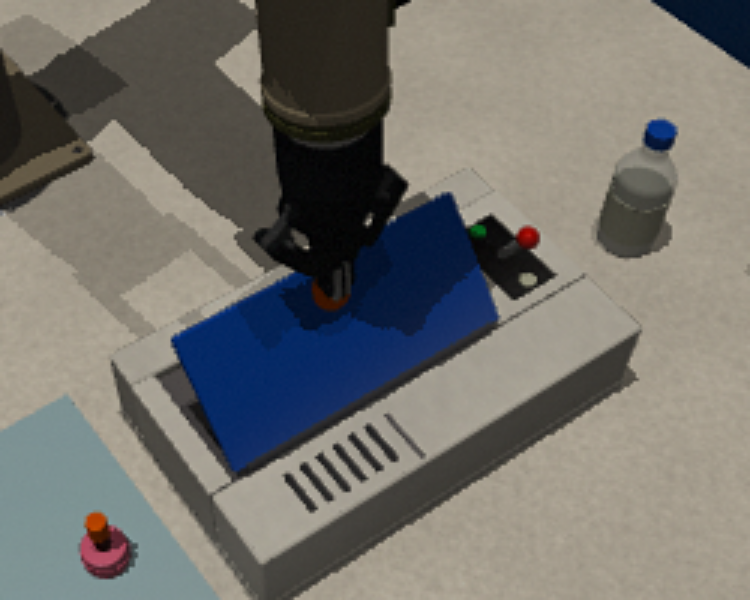

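The hatch (about 45° now) is coming down with the fingertip on the orange disc. I'll keep going along the arc.

```bash

python3 -m pendant '[[[0,0.3,0.3,0],[0,0.3,0.3,0],[0,0.25,0.4,0],[0,0.2,0.4,0],[0,0.15,0.4,0],[0,0.15,0.4,0],[0,0.1,0.4,0],[0,0.1,0.3,0],[0,0,0.2,0],[0,0,0,0]]]' -1 30
python3 - <<'E'
from h import *
need(m2w(-44,-40,107))
E
```

```text
time: 63.65
tool_pos: [496.5, 118.3, 108.8]
tcp_rot: [-175.2, 0.8, -91.8]
ft_force: [-3.2, -0.1, 10.1]
finger_gap: 0.1
t 63.65 pos [496.5 118.3 108.8] mach [-37.3 -38.4 108.8] F [-3.2 -0.1 10.1] gap 0.1 need units [0.08 0.34 0.06] turn -0.0
```

```bash

python3 -m pendant '[[[0,0.15,0.1,0],[0,0.15,0.1,0],[0,0,0.12,0],[0,0,0.12,0],[0,0,0.12,0],[0,0,0.12,0],[0,0,0.12,0],[0,0,0.12,0],[0,0,0.12,0],[0,0,0.12,0]]]' -1 30
```

```text
time: 64.48
tool_pos: [496.2, 118.6, 99.3]
tcp_rot: [-175.0, 0.7, -91.7]
ft_force: [-20.1, -3.6, 33.9]
finger_gap: 0.1
```

```bash

python3 -m pendant '[[[0,0,-0.3,0],[0,0,-0.6,0],[0,0,-0.9,0],[0,0,-0.9,0],[0,0,-0.9,0],[0,0,-0.9,0],[-0.3,0,-0.9,0],[-0.6,0,-0.5,0],[-0.9,0,0,0],[-0.9,0,0,0]]]' -1 30
python3 -m pendant '[[[-1,0,0,0],[-1,0,0,0],[-1,0,0,0],[-1,0,0,0],[-0.7,-0.3,0,0],[-0.3,-0.5,0,0],[0,-0.9,0,0],[0,-0.9,0,0],[0,-0.9,0,0],[0,-0.3,0,0]]]' -1 30
python3 - <<'E'
from h import *
need(m2w(65,150,190))
s=snapshot("scene");cv2.imwrite("pics/p13.png",cv2.resize(s[80:280,220:470],None,fx=3,fy=3)[:,:,::-1])
t=snapshot("top");cv2.imwrite("pics/p13t.png",cv2.resize(t[130:260,200:380],None,fx=4,fy=4)[:,:,::-1])
print(blobs(s,COL["orange"]),blobs(s,COL["red"]))
E
```

```text
time: 65.32
tool_pos: [482.6, 170.0, 212.6]
tcp_rot: [-175.9, 0.6, -92.0]
ft_force: [0.2, 0.2, 0.3]
finger_gap: 0.0
time: 66.15
tool_pos: [558.0, 276.5, 204.0]
tcp_rot: [-177.0, 0.3, -91.6]
ft_force: [0.2, -0.2, 0.0]
finger_gap: 0.2
t 66.15 pos [558.  276.5 204. ] mach [ 19.1 121.7 204. ] F [ 0.2 -0.2  0. ] gap 0.2 need units [-1.41 -2.26  0.83] turn 0.03
[([321.8, 184.2], 99), ([251.5, 253.5], 32), ([281.5, 354.3], 434)] [([259.9, 357.2], 55)]
```

View pics/p13.png

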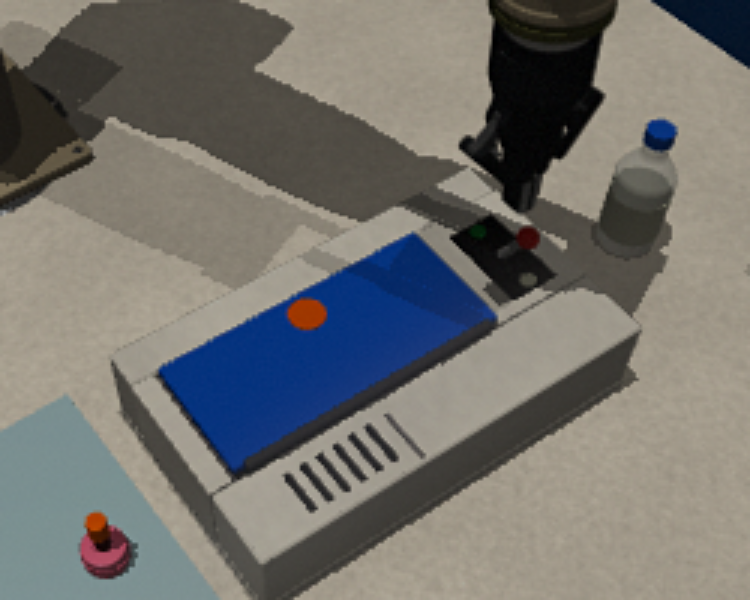

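View pics/p13t.png

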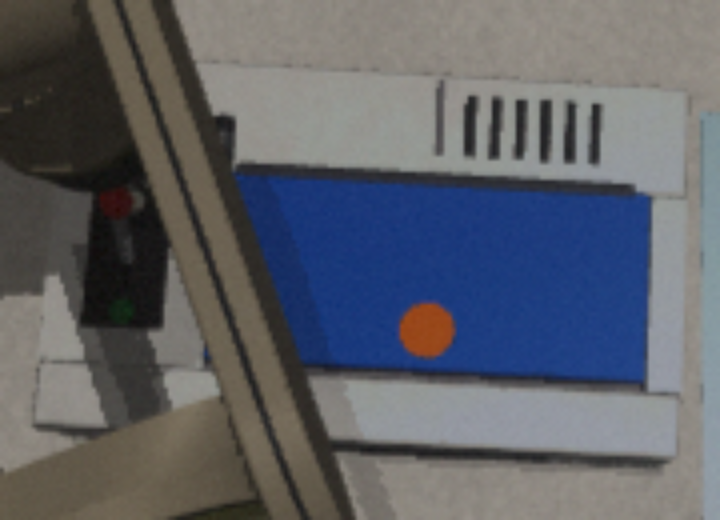

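The disc is back exactly at its latched pixel (321.8,184.2), and the ball still shows OFF. Next I move behind the lever.

```bash

python3 -m pendant '[[[-0.5,-0.7,0,0],[-0.5,-0.8,0,0],[-0.3,-0.6,0,0],[-0.05,-0.2,0.2,0],[0,0,0.6,0],[0,0,0.8,0],[0,0,0.8,0],[0,0,0.6,0],[0,0,0.3,0],[0,0,0,0]]]' -1 30
python3 -c "
from h import *
need(m2w(65,150,130))"
```

```text
time: 67.08
tool_pos: [597.7, 301.2, 128.9]
tcp_rot: [-177.7, 0.0, -91.7]
ft_force: [-0.5, 0.1, 0.2]
finger_gap: 0.5
t 67.08 pos [597.7 301.2 128.9] mach [ 58.1 147.6 128.9] F [-0.5  0.1  0.2] gap 0.5 need units [-0.12 -0.35 -0.04] turn 0.03
```

```bash

python3 -m pendant '[[[-0.1,0.3,0,0],[0,0.4,-0.03,0],[0,0.5,-0.03,0],[0,0.5,-0.03,0],[0,0.5,-0.03,0],[0,0.4,-0.03,0],[0,0.3,0,0],[0,0.2,0,0],[0,0,0,0],[0,0,0,0]]]' -1 30
python3 - <<'E'
from h import *
need(m2w(65,150,130))
E
```

```text
time: 67.92
tool_pos: [533.8, 307.0, 138.2]
tcp_rot: [-176.9, 0.4, -91.6]
ft_force: [0.8, -0.9, -0.3]
finger_gap: 0.1
t 67.92 pos [533.8 307.  138.2] mach [ -6.  151.4 138.2] F [ 0.8 -0.9 -0.3] gap 0.1 need units [ 0.08 -3.52  0.6 ] turn 0.03
```

Now I'll retreat to the rear and up, then to a clear spot, and look.

```bash

python3 -m pendant '[[[0,-0.7,0,0],[0,-0.7,0,0],[0,-0.6,-0.3,0],[0,0,-0.9,0],[0,0,-0.9,0],[0,0,-0.9,0],[0,0,-0.9,0],[0.6,0,-0.3,0],[1,0,0,0],[1,0,0,0]]]' -1 30
python3 -m pendant '[[[1,0,0,0],[1,0,0,0],[1,0,0,0],[1,0,0,0],[1,0,0,0],[1,0,0,0],[1,0,0,0],[1,0,0,0],[1,0,0,0],[1,0,0,0]]]' -1 30
python3 -m pendant '[[[1,0,0,0],[1,0,0,0],[1,0,0,0],[1,0,0,0],[1,0,0,0],[1,0,0,0],[0.4,0,0,0],[0,0,0,0],[0,0,0,0],[0,0,0,0]]]' -1 30
python3 - <<'E'
from h import *
s=snapshot("scene");t=snapshot("top")
cv2.imwrite("pics/p14.png",cv2.resize(s[80:380,160:470],None,fx=2,fy=2)[:,:,::-1])
for i in(s,t): print(blobs(i,COL["red"]),[b for b in blobs(i,COL["orange"]) if b[1]>80])
print("ON",proj("scene",m2w(-36,150,142)),proj("top",m2w(-36,150,142)))
E
```

```text
time: 68.75
tool_pos: [568.4, 253.2, 221.9]
tcp_rot: [-177.4, 0.2, -91.4]
ft_force: [-0.3, -0.8, 0.4]
finger_gap: -0.3
time: 69.58
tool_pos: [559.1, 35.3, 213.3]
tcp_rot: [-177.9, 0.0, -91.5]
ft_force: [0.5, 0.9, 0.1]
finger_gap: -0.1
time: 70.42
tool_pos: [548.7, -108.3, 205.3]
tcp_rot: [-178.5, 0.0, -92.0]
ft_force: [1.0, 0.1, 0.1]
finger_gap: -0.5
[([383.5, 147.0], 26), ([259.9, 357.1], 57)] [([281.6, 354.5], 433)]
[([226.6, 199.6], 43)] []
ON [383.28535887 147.89132053] [226.54855076 200.10542473]
```

View pics/p14.png

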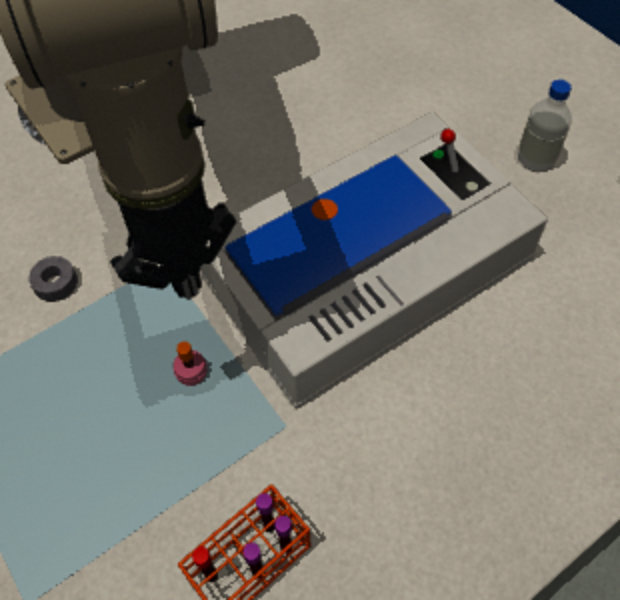

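The ball is back at its ON pixel (383.5,147.0), the hatch lies flat with the disc at about (322,184), and the arm is clear in the air. I'm handing in.

```bash
python3 -c "
from bench import *
print(sense()['ft_force'].round(1)); hand_in()"
```

```text
[0.5 0.5 0.8]
the job is handed in; nothing more can be done
```

The job is done and handed in at about 70 s. I switched the power off and pressed the hatch open. All four carriers (orange, red and two purple) went upright into pockets 0 to 3, then I shut and latched the hatch and switched the power back on.

**Carriers:** my last look before closing the hatch put all four caps in their pockets, at machine x from about -19 to -13 mm. I could not see them again once it was shut.

**Hatch:** right after I let go, the orange disc was back on its starting latched pixel (321.8, 184.2). In the final picture it was partly in shadow, so the colour check missed it; I read it by eye at about (322, 184).

**Power:** in the final picture the lever's ball was back at its starting ON pixel (383.5, 147.0).

**Pressing force:** both hatch presses were harder than the 3 to 5 N given. The fingertips reached about 34 to 36 N vertically (about 40 to 42 N in total) before I let go. That is close to the 40 N limit, which is stated for the arm and gripper body rather than the fingertips.

**Left alone:** the arm never went near the tube rack, tape roll, gel bottle or pink look-alike. They looked unmoved in the pictures, and the arm was clear of everything at hand-in.

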